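Take the touchstone out of the gold-testing case

TASK

Get ready to test some gold: the black touchstone sits at the back of the wooden testing case, boxed in by three acid bottles. Stand all three bottles aside on the white tile, set the touchstone down flat in the grey drip tray, streaked face up, then put each bottle back into the very cell of the case it came from. Keep the bottles upright all the time, because they hold acid.

Things in the scene. Friction and masses are not known exactly. Their poses are not given: they have to be found in the camera images.
- test_case: Fixed open wooden case, 96 x 96 x 16 mm. Origin: centre of its underside; x to the back (away from the robot), y left, z up. Four square cells, 42 mm wide, 4 mm walls, centres at x, y = +-23 mm. One of the two rear cells holds the touchstone, the other three one bottle each; the cells' floor is 4 mm above the underside (12 mm deep).
- touchstone: Loose black stone block with a few thin gold streaks on top, 24 (x) x 32 (y) x 26 (z) mm, about 60 g. Origin: centre of its underside. It starts in the rear left or rear right cell of the case, 14 mm proud of the cell walls, with the tall bottles close beside it.
- dropper_bottle: Loose round amber glass bottle with a black rubber-bulb dropper, body 28 mm in diameter and 107 mm tall in all, about 70 g. Origin: centre of its underside, z up along its axis. It stands upright and is best lifted by its top: shoulder ends 68 mm above the underside, collar 18 mm in diameter from 68 to 82 mm, bulb 16 mm in diameter from 83 to 99 mm, then rounded.
- square_bottle: Loose square amber glass bottle with a long black cylindrical screw cap, body 25 x 25 mm and 103 mm tall in all, about 70 g. Origin: centre of its underside, z up along its axis. It stands upright and is best lifted by its top: the cap is 18 mm in diameter from 67 to 103 mm above the underside.
- nozzle_bottle: Loose slim white plastic bottle with a white cylindrical cap that ends in a thin pointed nozzle, body 25 mm in diameter and 112 mm tall in all, about 70 g. Origin: centre of its underside, z up along its axis. It stands upright and is best lifted by its top: the cap is 17 mm in diameter from 70 to 96 mm above the underside, the nozzle above it is thin.
- tile: Fixed glazed white tile lying flat on the bench, 92 x 92 x 7 mm, large enough for the three bottles about 50 mm apart. Origin: centre of its underside; x and y along its edges, z up.
- drip_tray: Fixed shallow grey plastic tray, outside 83 (x) x 88 (y) mm, 9 mm high, walls and floor 4 mm thick (inside 75 x 80 mm). Origin: centre of its underside, z up; empty at the start.
Things that resemble listed ones, but are neither listed nor needed, are in the scene too. Leave any turquoise look-alike of the dropper_bottle alone.

How it is judged:
By the outcome, as a careful person would: the job done as asked, in the order asked, and still so for the second after the job is handed in, with the robot touching nothing.
It also fails if it takes over 128 s, if anything falls off the work surface, if the arm or the gripper's body presses on something with over 40 N, if the wrist force passes 120 N, or if a joint passes its speed limit or range.

ROBOT

A 7-joint arm with a two-finger parallel gripper is mounted at the origin on a cart in front of the work surface, level with it; the furniture and walls round the work are solid. World frame = base frame: x ahead of the robot, y to its left, z up, the work surface at z = 0. Lengths are in mm, angles in degrees, forces in N, time in s.
With the tool pointing down it reaches from about 425 to 800 mm from the base axis. Payload 8.3 kg.
Tool frame: the origin (TCP) lies at the very end of the fingers, on their centre line; the grasp point (between the pads) lies 19 mm behind it (robot.grip_point_offset is the distance from the TCP to the grasp point, in mm); z points along the fingers, x is the direction in which the jaws open and shut, and the axes are right-handed (so a half turn about z gives the same grasp; the last joint's range is limited). The gripper opens to 85 mm and grips with 20 to 120 N. Pads are 22 mm wide; open, the fingers measure 114 mm over their backs; the gripper's body (76 mm by 85 mm) begins 54 mm behind the grasp point. The pads swing forward as they close: fully open they stand 13 mm farther back than shut.
Start: joints at [-71.843, 21.967, 0.94, 78.501, -0.361, 79.538, -2.664], TCP at [231.657, 580.464, 231.279] pointing down, gripper open.
Joint ranges: [-169.22, 169.22], [-14.56, 117.87], [-87.37, 89.26], [10.42, 133.3], [-82.24, 262.24], [0.94, 117.77], [-172.7, 172.7]. Speed limits (degrees/s): [136.94, 136.94, 172.46, 172.46, 180, 180, 180].

INTERFACE

Orientations are given as [roll, pitch, yaw] about the fixed x, y, z axes, in that order (R = Rz(yaw) Ry(pitch) Rx(roll)).
In Python, from station import robot, vision gives the robot as it stands.
- The arm moves only by the shell command python3 -m jog 'ROWS' [OPENING] [FORCE]. ROWS is JSON, a list of rows, each an object with "offset": the shift along the tool's x, y, z in m, a list of three; "turn": the turn about the tool's z in rad. A call has 1 to 8 rows; each row is the pose to reach, as a shift and turn from the pose commanded when the call began, along the tool's axes at that moment; what a row does not reach only later rows make up. A row lasts 1/8 s, in which the tool goes at most 62.5 mm and 10.7 degrees, less where a joint would pass 70% of its speed; a pose out of reach is approached as far as the arm can. A call with a gripper value outside its range is refused whole. OPENING is the opening in per cent of the stroke, from 0 (shut) to 100 (fully open), set as the call begins (- or left out, the last holds). The fingers move at their own pace and stop on an object; FORCE is the grip in N (left out, the last holds). Time passes only in rows, so rows that repeat a pose let the fingers close. It gives the time, the measured TCP pose, the force and the opening at its end, in the units of the state.
- robot.get_state(): the state, without advancing time (a new reading comes with each control period).
- vision.capture(name): name is "scene" or "side" or "wrist"; returns the picture (384x512x3 uint8, red, green, blue); there is no depth.
- vision.camera_info(name): a dict with "fov_y" (degrees; the focal length in pixels is half the picture's height over the tangent of half this angle, whatever the lens; pixels are square), "cx", "cy" (the principal point, pixels), "D" ([k1, k2, p1, p2, k3] as OpenCV has them; the pictures are not rectified), "R" (3x3) and "t" (3): a world point X has camera coordinates R X + t. Camera axes: x right, y down, z forward; pixel columns grow to the right and rows downward; lengths in mm; the calibration is good to about 2 mm. A picture is of the moment at which its call begins: read the wrist's pose just before it. camera_info takes no time and is no camera call; for the wrist camera it gives the pose at the moment of the call.
- robot.finish_job(): hands the job in, once; it reports no verdict.
The state is a dict: "t": time; "qpos": joint angles; "joint_vel": joint speeds; "joint_torque": joint torques, N m; "tcp_pos": TCP position; "ee_rot": TCP orientation; "ft_force": force on the tool from outside, world axes, zero at the start; "ft_torque": the same for the moment, N m; "gripper_width": opening from 0.0 (shut) to 1.0 (fully open).
Only numpy, scipy, OpenCV 4.12 (cv2) and the standard library are available. Lean on these libraries where they do the work, as an engineer would, in place of code of your own. Each camera call takes 0.05 s, during which the arm holds its last target.

## Working session

There is one attempt and no reset: what is moved stays moved. The work goes in short steps, Python scripts to look and compute and a shell command to move; the robot and the scene stay as the last step left them, time stands still between calls to the robot, and variables do not carry over. Pictures are saved under pics/ and viewed, and the job is handed in when it is done.

```bash
ls; mkdir -p pics
python3 - <<'E'
from station import robot, vision
import cv2
print(robot.get_state())
for n in ["scene","side","wrist"]:
    i=vision.camera_info(n); print(n,i)
    cv2.imwrite(f"pics/{n}0.png",vision.capture(n)[:,:,::-1])
E
```

```text
pics
{'t': 0.0, 'qpos': array([-71.843856  ,  22.0159999 ,   0.93714373,  78.56226991,
        -0.36299125,  79.53902571,  -2.66452524]), 'joint_vel': array([ 0.00716478, -0.05293146, -0.04618599, -0.01464873, -0.0504743 ,
        0.02530748,  0.06307772]), 'joint_torque': array([-1.71974511e-04, -6.27584124e+01,  8.44398793e-01, -3.71836817e+01,
        1.67362543e-02,  1.37929237e-02, -6.13051583e-06]), 'tcp_pos': array([231.45458699, 580.00633394, 230.26299742]), 'ee_rot': array([-1.79999790e+02,  1.14564664e-01,  6.82438987e+01]), 'ft_force': array([-0.11916871, -0.35878026, -0.09238578]), 'ft_torque': array([-0.03238595, -0.01475637,  0.06431484]), 'gripper_width': 1.0001180203257483}
scene {'fov_y': 44.24654795857453, 'cx': 254.75874661754906, 'cy': 192.33956194559073, 'D': array([-0.12423058,  0.        ,  0.        ,  0.        ,  0.        ]), 'R': array([[ 0.84949815, -0.52750646,  0.00947725],
       [-0.35507938, -0.58492256, -0.72923538],
       [ 0.39021983,  0.61611893, -0.6841973 ]]), 't': array([-224.8123108 ,  473.42966974,  593.79626169])}
side {'fov_y': 43.16186401042887, 'cx': 252.82794727843, 'cy': 193.40572823410744, 'D': array([-0.1266712,  0.       ,  0.       ,  0.       ,  0.       ]), 'R': array([[-0.87759055, -0.47940957, -0.00113854],
       [-0.24335736,  0.44752519, -0.86052217],
       [ 0.41305209, -0.75490905, -0.50941172]]), 't': array([642.55482775, -21.94230111, 973.61336415])}
wrist {'fov_y': 66.77739481288216, 'cx': 252.82875354249256, 'cy': 189.53563300846253, 'D': array([-0.00877061,  0.        ,  0.        ,  0.        ,  0.        ]), 'R': array([[ 0.37030685,  0.92890682, -0.00222683],
       [ 0.88944916, -0.35388381,  0.28921696],
       [ 0.26786757, -0.10907967, -0.95726098]]), 't': array([-624.47866196,  -37.88530342,  380.33345767])}
```

Run:
```python
import cv2
for n in ["scene","side","wrist"]:
    im=cv2.imread(f"pics/{n}0.png"); cv2.imwrite(f"pics/{n}0b.png",cv2.resize(im,(800,600),interpolation=cv2.INTER_CUBIC))
```

```text
(no output)
```

View pics/scene0b.png

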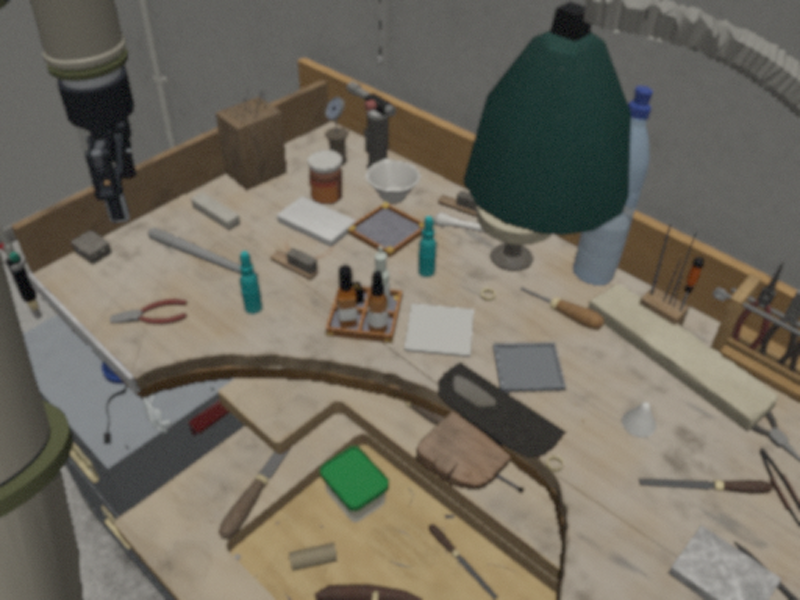

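View pics/side0b.png

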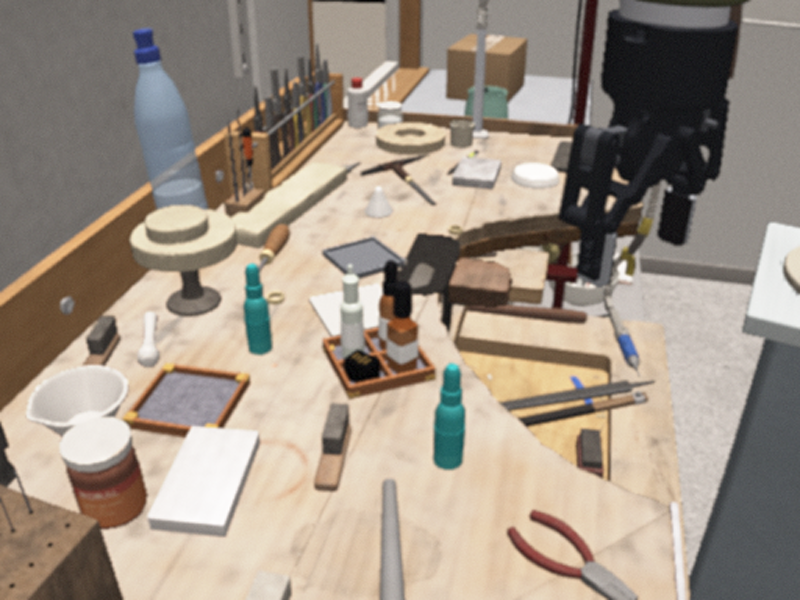

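View pics/wrist0b.png

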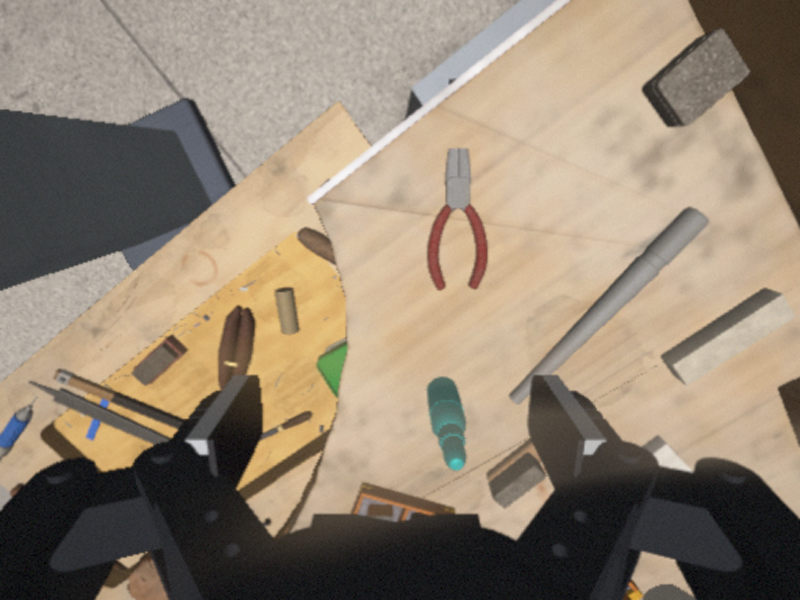

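The scene view shows the case near (365,312), the tile at (440,330) and the grey tray at (530,367), all in 800-px coordinates. Two turquoise look-alikes stand nearby. The stone appears to be in the rear-left cell. I'll enlarge next.

Run:
```python
import cv2
def crop(n,x0,y0,w,h,s):
    im=cv2.imread(f"pics/{n}0.png")[y0:y0+h,x0:x0+w]
    im=cv2.resize(im,None,fx=s,fy=s,interpolation=cv2.INTER_CUBIC)
    for k in range(0,w,10):
        cv2.line(im,(k*s,0),(k*s,6 if k%20 else 12),(0,0,255),1)
        if k%20==0: cv2.putText(im,str(x0+k),(k*s,24),0,.4,(0,0,255),1)
    for k in range(0,h,10):
        cv2.line(im,(0,k*s),(6 if k%20 else 12,k*s),(0,0,255),1)
        if k%20==0: cv2.putText(im,str(y0+k),(14,k*s+4),0,.4,(0,0,255),1)
    cv2.imwrite(f"pics/{n}0c.png",im)
crop("scene",200,150,170,112,4)
crop("side",185,140,120,120,5)
```

```text
(no output)
```

View pics/scene0c.png

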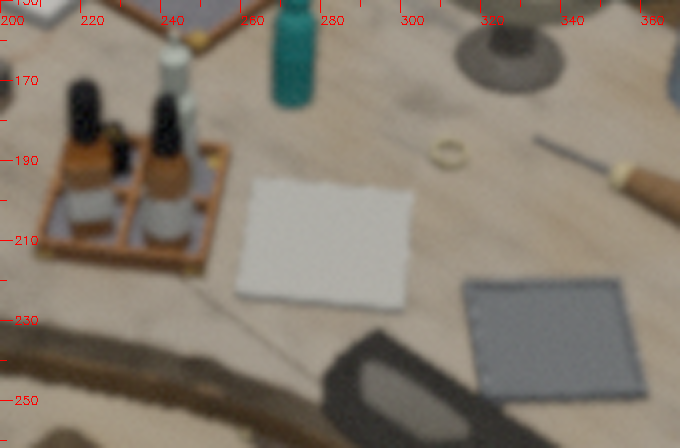

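View pics/side0c.png

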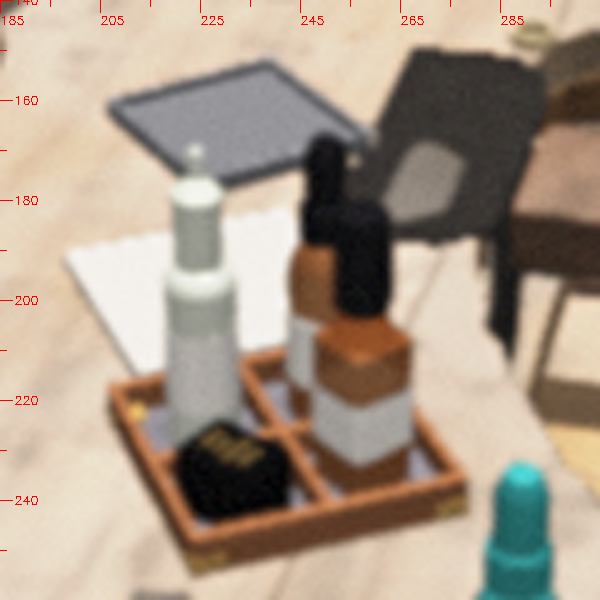

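```bash
cat > h.py <<'E'
from station import robot, vision
import numpy as np, cv2
def K(i):
    f=192/np.tan(np.radians(i["fov_y"]/2)); return np.array([[f,0,i["cx"]],[0,f,i["cy"]],[0,0,1]])
def ray(n,uv,i=None):
    i=i or vision.camera_info(n)
    p=cv2.undistortPoints(np.array([[uv]],float),K(i),i["D"])[0,0]
    R=np.array(i["R"]);t=np.array(i["t"])
    return -R.T@t, R.T@np.array([p[0],p[1],1])
def onz(n,uv,z,i=None):
    c,d=ray(n,uv,i); return c+d*(z-c[2])/d[2]
def tri(a,b):
    (c1,d1),(c2,d2)=a,b
    A=np.array([d1,-d2]).T; s=np.linalg.lstsq(A,c2-c1,rcond=None)[0]
    p,q=c1+d1*s[0],c2+d2*s[1]; return (p+q)/2,np.linalg.norm(p-q)
def proj(n,X,i=None):
    i=i or vision.camera_info(n)
    return cv2.projectPoints(np.atleast_2d(X).astype(float),cv2.Rodrigues(np.array(i["R"]))[0],np.array(i["t"]),K(i),i["D"])[0][:,0]
def crop(im,x0,y0,w,h,s,name):
    im=im[y0:y0+h,x0:x0+w,::-1]
    im=cv2.resize(im,None,fx=s,fy=s,interpolation=cv2.INTER_CUBIC)
    for k in range(0,w,10):
        cv2.line(im,(k*s,0),(k*s,6),(0,0,255),1)
        if k%20==0: cv2.putText(im,str(x0+k),(k*s,20),0,.4,(0,0,255),1)
    for k in range(0,h,10):
        cv2.line(im,(0,k*s),(6,k*s),(0,0,255),1)
        if k%20==0: cv2.putText(im,str(y0+k),(10,k*s+4),0,.4,(0,0,255),1)
    cv2.imwrite("pics/"+name,im)
E
python3 - <<'E'
from h import *
P=lambda l,n,z,pts:[print(l,n,np.round(onz(n,p,z),1)) for p in pts]
P("case","scene",16,[(251.2,214.5),(210,210),(257,186.7)])
P("case","side",16,[(207,217),(224,247.6),(278,235)])
P("tile","scene",7,[(263.2,195),(303.2,198),(300.5,226.5),(259.2,223.5)])
P("tray","scene",9,[(316.2,220.5),(355,220),(361.2,249),(321,249)])
P("tray","side",9,[(207,161.4),(238.6,152.4),(259.4,166),(230.6,177)])
# bottle tops scene vs side
for l,a,b in [("drop",(241.5,175),(249.5,167.5)),("sq",(221,172),(258,182)),("noz",(243.5,158.5),(224,169.5))]:
    print(l,tri(ray("scene",a),ray("side",b)))
P("stone","side",30,[(230,228)])
E
```

```text
case scene [504.3 400.9  16. ]
case scene [434.2 459.6  16. ]
case scene [562.6 470.2  16. ]
case side [562.1 476.6  16. ]
case side [490.5 537.1  16. ]
case side [430.8 465.9  16. ]
tile scene [565.1 447.2   7. ]
tile scene [638.  391.2   7. ]
tile scene [580.7 322.5   7. ]
tile scene [509.5 376.3   7. ]
tray scene [619.1 317.6   9. ]
tray scene [692.9 274.1   9. ]
tray scene [649.7 203.8   9. ]
tray scene [578.7 247.9   9. ]
tray side [687. 287.   9.]
tray side [649.7 216.7   9. ]
tray side [578.5 252.5   9. ]
tray side [606.9 322.6   9. ]
drop (array([500.77744988, 433.80267987, 107.55432008]), np.float64(1.2036073916304895))
sq (array([468.79696776, 465.82224575, 105.37513112]), np.float64(1.065618713048437))
noz (array([527.39849067, 470.69297837, 114.52577208]), np.float64(0.4192031889255849))
stone side [499.3 503.3  30. ]
```

```bash
cat >> h.py <<'E'
def go(x,y,z,yaw):
    """offset (m, tool axes) and turn (rad) from current pose"""
    s=robot.get_state(); p=s["tcp_pos"]; a=np.radians(s["ee_rot"][2])
    d=np.array([x,y,z])-p
    o=[d[0]*np.cos(a)+d[1]*np.sin(a), d[0]*np.sin(a)-d[1]*np.cos(a), -d[2]]
    dy=(s["ee_rot"][2]-yaw+180)%360-180
    print("t",round(s["t"],2),"offset",np.round(np.array(o)/1000,4),"turn",round(np.radians(dy),4))
E
python3 -c "
from h import *
go(520,430,260,50)"; python3 -m jog '[{"offset":[-0.004,0.04,-0.01],"turn":0.04},{"offset":[-0.008,0.08,-0.02],"turn":0.08},{"offset":[-0.012,0.13,-0.03],"turn":0.12},{"offset":[-0.016,0.18,-0.03],"turn":0.16},{"offset":[-0.022,0.23,-0.03],"turn":0.21},{"offset":[-0.027,0.275,-0.03],"turn":0.26},{"offset":[-0.031,0.31,-0.03],"turn":0.30},{"offset":[-0.032,0.324,-0.03],"turn":0.318}]'
python3 - <<'E'
from h import *
i=vision.camera_info("wrist")
im=vision.capture("wrist"); cv2.imwrite("pics/w1.png",cv2.resize(im[:,:,::-1],(800,600)))
np.savez("w1.npz",im=im,R=i["R"],t=i["t"])
im=vision.capture("scene"); cv2.imwrite("pics/s1.png",cv2.resize(im[:,:,::-1],(800,600)))
E
```

```text
t 0.15 offset [-0.0325  0.3236 -0.0295] turn 0.3184
t: 1.15
tcp_pos: [522.7, 428.6, 260.7]
ee_rot: [179.9, 0.1, 49.8]
ft_force: [0.0, 0.2, -0.3]
gripper_width: 0.997
```

View pics/w1.png

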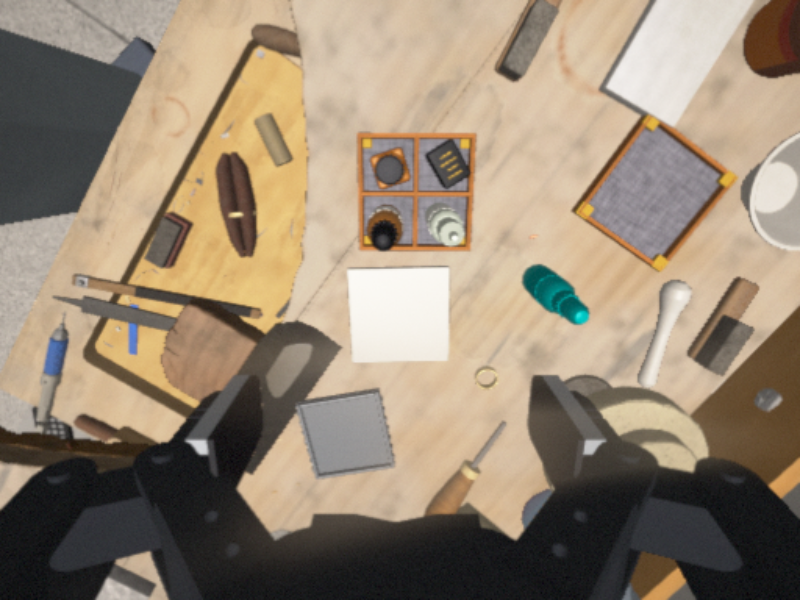

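View pics/s1.png

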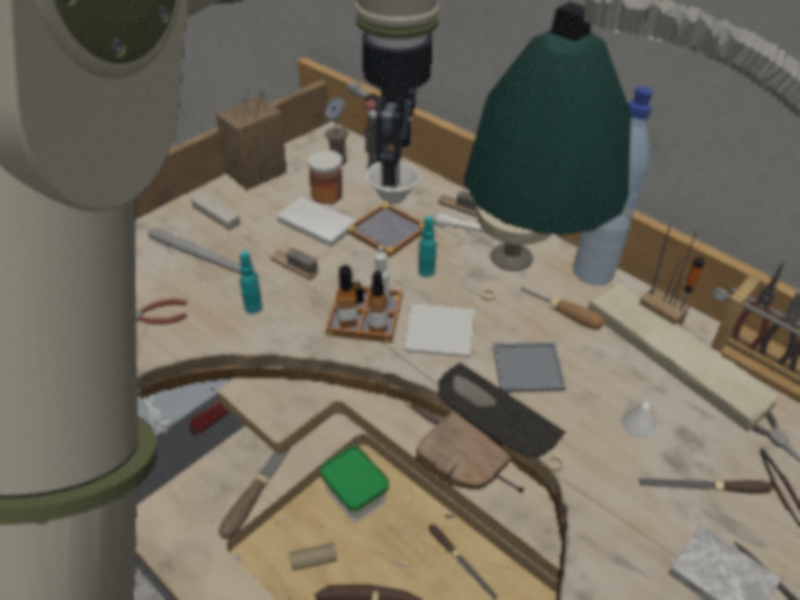

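The wrist view shows the case around (418,191), the tile around (400,314) and the tray around (346,432). Square is front-left, dropper front-right, nozzle rear-right and the stone rear-left. The stone is twisted in its cell.

Run:
```python
from h import *
d=np.load("w1.npz"); im=d["im"]
crop(im,222,76,90,84,7,"w1a.png")
crop(im,185,165,110,145,4,"w1b.png")
```

```text
(no output)
```

View pics/w1a.png

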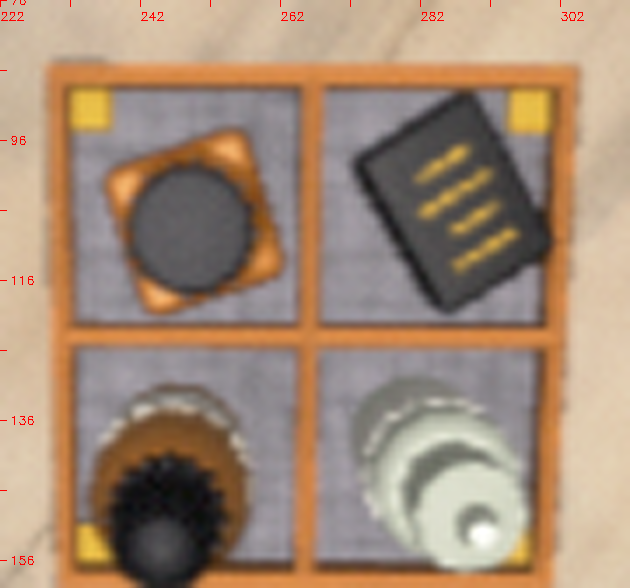

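View pics/w1b.png

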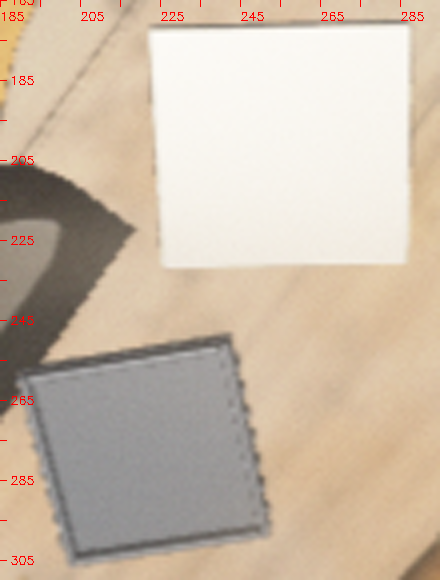

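Run:
```python
from h import *
d=np.load("w1.npz"); i=vision.camera_info("wrist"); i["R"]=d["R"]; i["t"]=d["t"]
def P(l,z,pts):
    q=np.array([onz("wrist",p,z,i)[:2] for p in pts]); print(l,np.round(q,1).tolist(),"mean",np.round(q.mean(0),1))
    return q
def ang(v): return np.degrees(np.arctan2(v[1],v[0]))
P("casecross",16,[(266.3,124)])
q=P("case fl, rl",16,[(228.9,85.4),(304.6,85.4)]); print(ang(q[1]-q[0]),np.linalg.norm(q[1]-q[0]))
q=P("stone",30,[(288.9,89.1),(272.3,99.1),(285.9,120.7),(300.9,110.7)]); print([ (round(ang(q[(k+1)%4]-q[k])),round(np.linalg.norm(q[(k+1)%4]-q[k]),1)) for k in range(4)])
P("sqcap",107,[(249.4,108.6)]); P("drop",111,[(245.1,153.1)]); P("noz",116,[(290.9,152.1)])
q=P("tile",7,[(222.2,171.8),(287.5,170.5),(286.5,230.5),(225.5,232)]); print([ (round(ang(q[(k+1)%4]-q[k])),round(np.linalg.norm(q[(k+1)%4]-q[k]),1)) for k in range(4)])
q=P("tray",9,[(189.5,258.8),(242.5,248.8),(252.5,297.5),(203.8,305.5)]); print([ (round(ang(q[(k+1)%4]-q[k])),round(np.linalg.norm(q[(k+1)%4]-q[k]),1)) for k in range(4)])
```

```text
casecross [[499.0, 471.4]] mean [499.  471.4]
case fl, rl [[431.9, 465.7], [493.3, 538.4]] mean [462.6 502.1]
49.81736674272254 95.11688984483209
stone [[483.4, 519.0], [479.4, 496.3], [510.5, 493.0], [513.0, 514.7]] mean [496.6 505.7]
[(-100, np.float64(23.1)), (-6, np.float64(31.2)), (83, np.float64(21.9)), (172, np.float64(29.9))]
sqcap [[469.1, 469.5]] mean [469.1 469.5]
drop [[499.4, 438.1]] mean [499.4 438.1]
noz [[527.4, 474.2]] mean [527.4 474.2]
tile [[510.5, 382.7], [567.9, 453.6], [638.8, 395.9], [582.1, 324.9]] mean [574.8 389.2]
[(51, np.float64(91.2)), (-39, np.float64(91.4)), (-129, np.float64(90.8)), (141, np.float64(92.1))]
tray [[579.5, 253.7], [618.8, 326.8], [694.8, 282.3], [655.8, 212.3]] mean [637.2 268.8]
[(62, np.float64(83.0)), (-30, np.float64(88.0)), (-119, np.float64(80.1)), (152, np.float64(86.8))]
```

```bash
python3 -c "
from h import *
go(469,468,74,50)"
```

```text
t 1.25 offset [-0.0046 -0.0648  0.1867] turn -0.0016
```

```bash
python3 -m jog '[{"offset":[-0.001,-0.015,0.01],"turn":0},{"offset":[-0.003,-0.035,0.03],"turn":0},{"offset":[-0.004,-0.055,0.06],"turn":0},{"offset":[-0.0046,-0.0648,0.09],"turn":0},{"offset":[-0.0046,-0.0648,0.11],"turn":0},{"offset":[-0.0046,-0.0648,0.12],"turn":0},{"offset":[-0.0046,-0.0648,0.12],"turn":0}]' 60 35
python3 - <<'E'
from h import *
crop(vision.capture("side"),200,60,140,190,3,"a1.png")
crop(vision.capture("scene"),180,80,120,150,4,"a2.png")
go(469,468,74,50)
E
```

```text
t: 2.12
tcp_pos: [466.4, 469.6, 140.7]
ee_rot: [-180.0, 0.1, 50.1]
ft_force: [0.1, -0.1, -0.5]
gripper_width: 0.601
t 2.23 offset [-0.0004  0.0018  0.0682] turn 0.0011
```

View pics/a1.png

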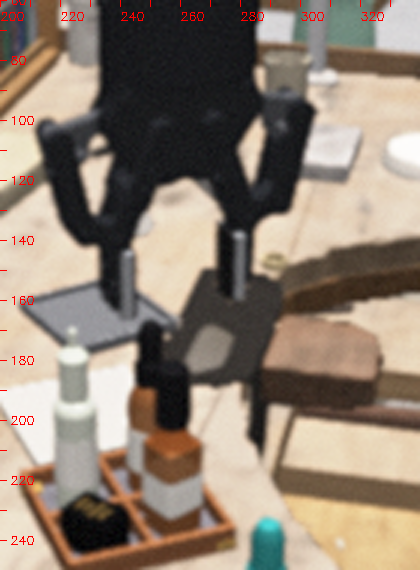

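View pics/a2.png

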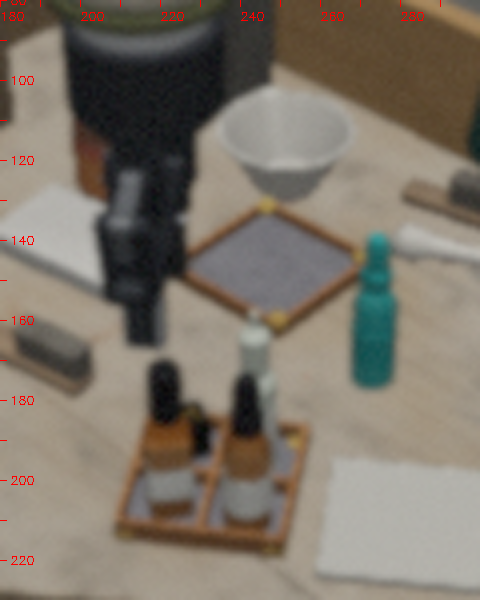

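```bash
python3 -m jog '[{"offset":[0,0.001,0.02],"turn":0},{"offset":[0,0.0015,0.045],"turn":0},{"offset":[0,0.0015,0.06],"turn":0},{"offset":[0,0.0015,0.067],"turn":0},{"offset":[0,0.0015,0.067],"turn":0}]'
python3 - <<'E'
from h import *
crop(vision.capture("side"),200,100,140,150,4,"a3.png")
crop(vision.capture("scene"),180,100,120,130,4,"a4.png")
E
```

```text
t: 2.85
tcp_pos: [469.3, 467.9, 74.5]
ee_rot: [-180.0, -0.0, 50.0]
ft_force: [-0.3, -0.0, 0.6]
gripper_width: 0.603
```

View pics/a3.png

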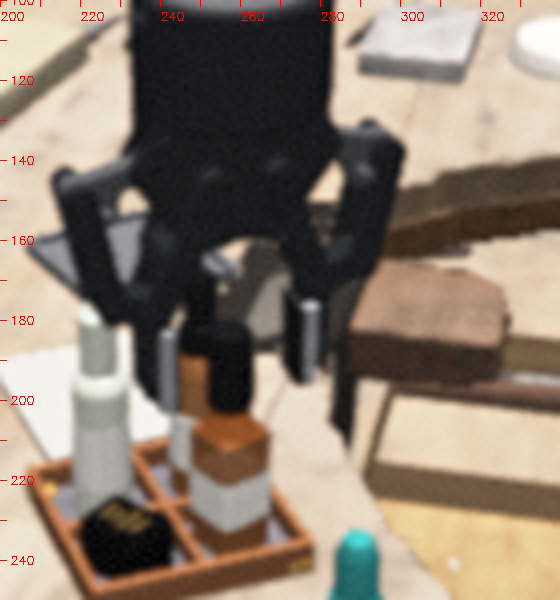

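View pics/a4.png

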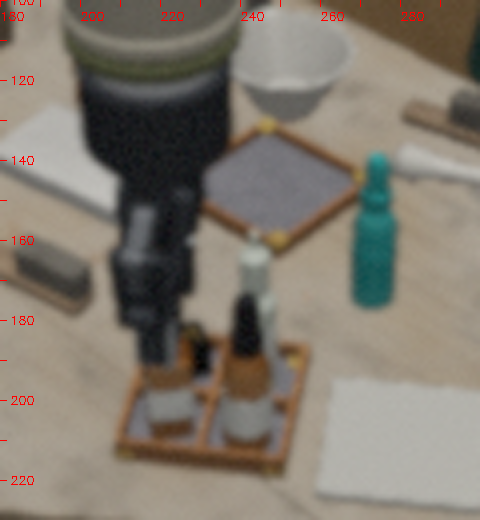

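```bash
python3 -m jog '[{"offset":[0,0.0015,0],"turn":0},{"offset":[0,0.0015,0],"turn":0},{"offset":[0,0.0015,0],"turn":0},{"offset":[0,0.0015,0],"turn":0},{"offset":[0,0.0015,0],"turn":0},{"offset":[0,0.0015,0],"turn":0}]' 5 35
python3 - <<'E'
from h import *
crop(vision.capture("side"),200,100,140,150,4,"a5.png")
E
```

```text
t: 3.7
tcp_pos: [470.8, 467.0, 74.9]
ee_rot: [180.0, -0.1, 50.0]
ft_force: [0.3, -1.0, 5.1]
gripper_width: 0.196
```

View pics/a5.png

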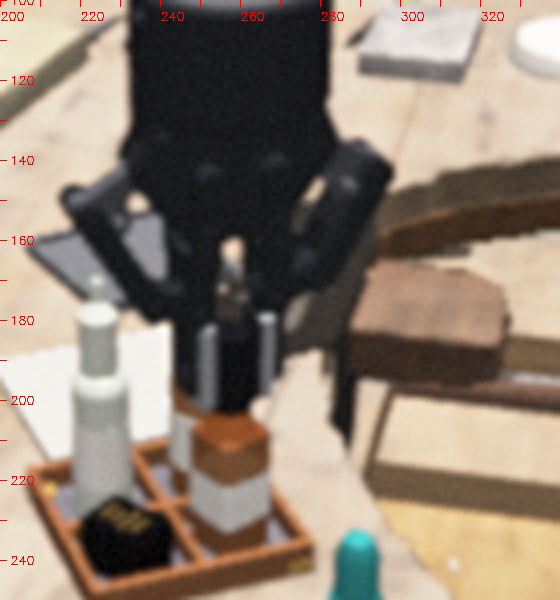

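```bash
python3 -m jog '[{"offset":[0,0,-0.008],"turn":0},{"offset":[0,0,-0.025],"turn":0},{"offset":[0,0,-0.05],"turn":0},{"offset":[0,0,-0.08],"turn":0},{"offset":[0,0,-0.105],"turn":0},{"offset":[0,0,-0.125],"turn":0},{"offset":[0,0,-0.137],"turn":0},{"offset":[0,0,-0.14],"turn":0}]'
python3 - <<'E'
from h import *
go(541.6,383.8,78.5,50)
crop(vision.capture("side"),130,40,200,200,3,"b1.png")
E
```

```text
t: 4.75
tcp_pos: [470.6, 467.1, 215.4]
ee_rot: [-180.0, -0.1, 50.0]
ft_force: [1.5, 0.1, -0.9]
gripper_width: 0.201
t 4.75 offset [-0.0182  0.1079  0.1369] turn 0.0005
```

View pics/b1.png

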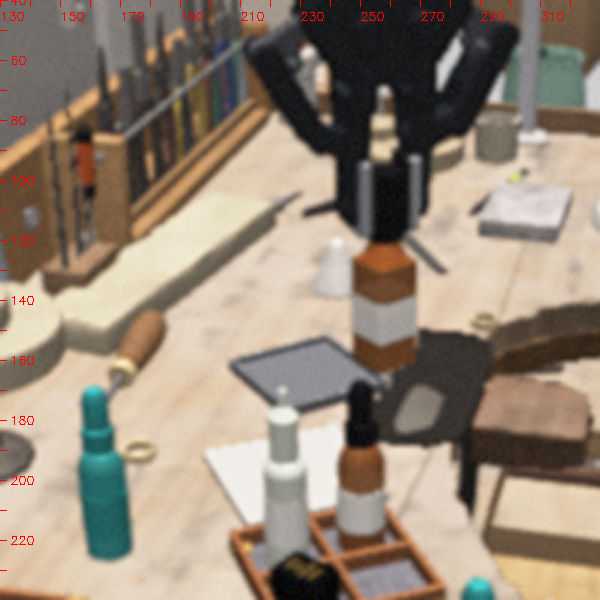

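```bash
python3 -m jog '[{"offset":[-0.002,0.012,0],"turn":0},{"offset":[-0.006,0.035,0],"turn":0},{"offset":[-0.0105,0.062,0],"turn":0},{"offset":[-0.015,0.088,0.005],"turn":0},{"offset":[-0.0175,0.103,0.02],"turn":0},{"offset":[-0.0182,0.1079,0.045],"turn":0},{"offset":[-0.0182,0.1079,0.075],"turn":0},{"offset":[-0.0182,0.1079,0.1],"turn":0}]'
python3 - <<'E'
from h import *
go(541.6,383.8,78.5,50)
crop(vision.capture("side"),130,60,200,180,3,"b2.png")
im=vision.capture("scene");cv2.imwrite("pics/b3.png",cv2.resize(im[:,:,::-1],(800,600)))
E
```

```text
t: 5.8
tcp_pos: [541.1, 382.3, 111.6]
ee_rot: [-180.0, 0.1, 50.0]
ft_force: [-0.2, -0.2, -1.7]
gripper_width: 0.202
t 5.8 offset [ 0.0015 -0.0006  0.0331] turn -0.0003
```

View pics/b2.png

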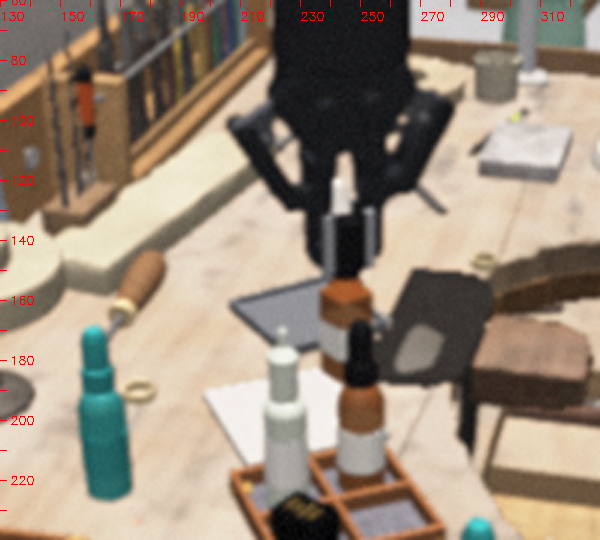

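View pics/b3.png

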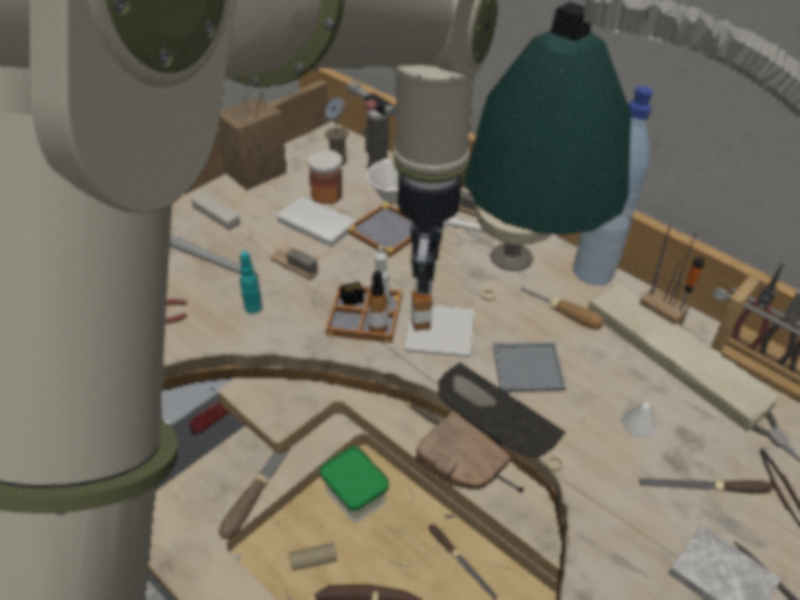

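```bash
python3 -m jog '[{"offset":[0.001,0,0.01],"turn":0},{"offset":[0.001,0,0.022],"turn":0},{"offset":[0.001,0,0.03],"turn":0},{"offset":[0.001,0,0.0335],"turn":0},{"offset":[0.001,0,0.0335],"turn":0}]'
python3 -m jog '[{"offset":[0,0,0],"turn":0},{"offset":[0,0,0],"turn":0},{"offset":[0,0,0],"turn":0},{"offset":[0,0,0],"turn":0}]' 50
python3 - <<'E'
from h import *
crop(vision.capture("side"),130,60,200,180,3,"b4.png")
E
```

```text
t: 6.52
tcp_pos: [542.0, 384.3, 80.6]
ee_rot: [-180.0, 0.0, 50.0]
ft_force: [0.6, -0.3, -0.9]
gripper_width: 0.198
t: 7.02
tcp_pos: [542.1, 384.4, 80.9]
ee_rot: [-180.0, -0.0, 50.0]
ft_force: [0.0, 1.1, -0.2]
gripper_width: 0.496
```

View pics/b4.png

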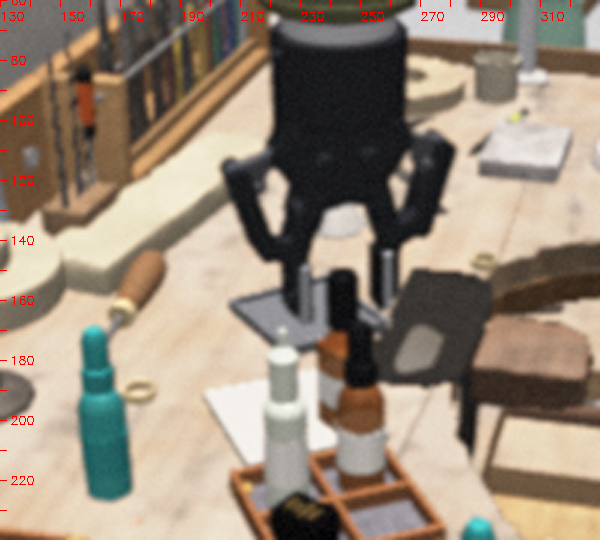

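```bash
python3 -m jog '[{"offset":[0,0,-0.015],"turn":0},{"offset":[0,0,-0.05],"turn":0},{"offset":[0,0,-0.08],"turn":-0.1},{"offset":[0,0,-0.085],"turn":-0.28},{"offset":[0,0,-0.085],"turn":-0.46},{"offset":[0,0,-0.085],"turn":-0.64},{"offset":[0,0,-0.085],"turn":-0.82},{"offset":[0,0,-0.085],"turn":-1.0}]' 60
python3 - <<'E'
from h import *
print(robot.get_state()["qpos"].round(0))
go(527.5,472.5,72,140)
im=vision.capture("wrist");cv2.imwrite("pics/c0.png",cv2.resize(im[:,:,::-1],(800,600)))
E
```

```text
t: 8.07
tcp_pos: [542.3, 384.3, 167.1]
ee_rot: [179.9, -0.0, 107.6]
ft_force: [-0.1, -0.6, 0.3]
gripper_width: 0.604
[-39.  29.   1.  77.  -0.  74.  70.]
t 8.07 offset [0.0885 0.0126 0.0951] turn -0.5647
```

View pics/c0.png

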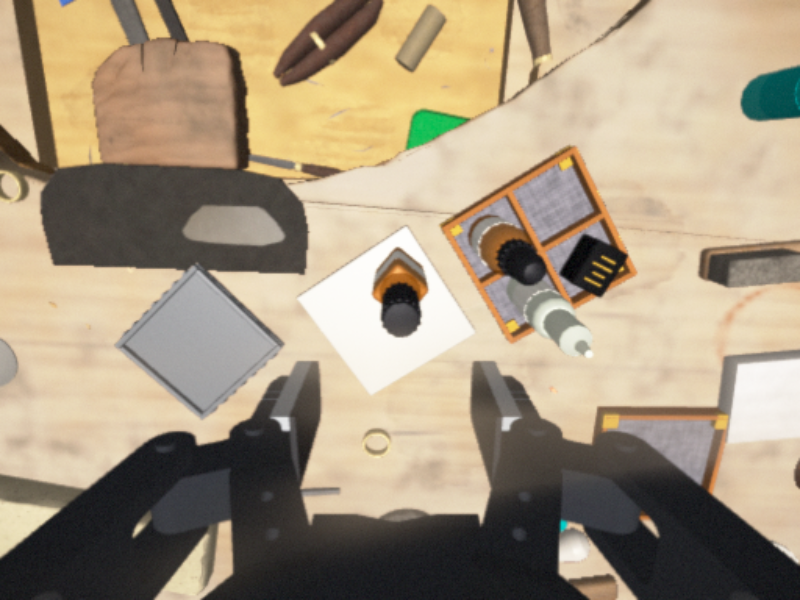

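The wrist view shows the square bottle standing upright on the tile at about (400,300). The nozzle bottle is at (560,325) with its cell neighbours clear.

```bash
python3 -m jog '[{"offset":[0.01,0.001,0],"turn":-0.1},{"offset":[0.03,0.004,0],"turn":-0.25},{"offset":[0.055,0.008,0],"turn":-0.40},{"offset":[0.078,0.011,0],"turn":-0.53},{"offset":[0.0885,0.0126,0],"turn":-0.565},{"offset":[0.0885,0.0126,0.02],"turn":-0.565},{"offset":[0.0885,0.0126,0.03],"turn":-0.565},{"offset":[0.0885,0.0126,0.03],"turn":-0.565}]' 60
python3 - <<'E'
from h import *
go(527.5,472.5,72,140)
crop(vision.capture("side"),180,80,140,150,4,"c1.png")
crop(vision.capture("scene"),180,80,120,150,4,"c2.png")
E
```

```text
t: 9.12
tcp_pos: [527.7, 471.5, 135.0]
ee_rot: [-179.9, 0.0, 139.6]
ft_force: [-0.1, -0.4, -0.2]
gripper_width: 0.601
t 9.12 offset [0.0009 0.0006 0.063 ] turn -0.0078
```

View pics/c1.png

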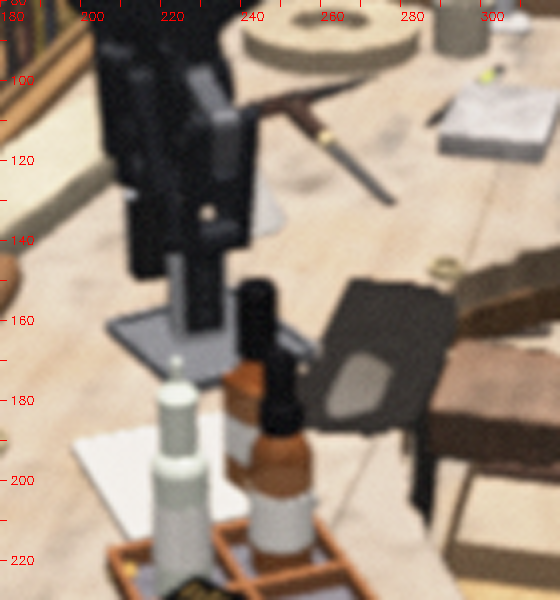

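View pics/c2.png

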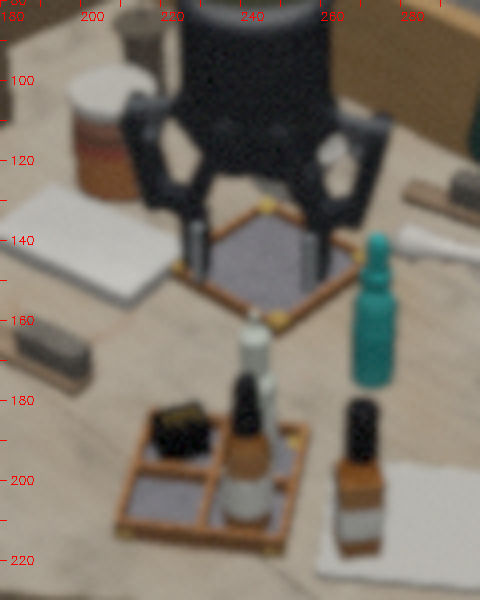

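```bash
python3 -m jog '[{"offset":[0,0,0.02],"turn":0},{"offset":[0,0,0.042],"turn":0},{"offset":[0,0,0.057],"turn":0},{"offset":[0,0,0.063],"turn":0},{"offset":[0,0,0.063],"turn":0}]' 60
python3 -m jog '[{"offset":[0,0,0],"turn":0},{"offset":[0,0,0],"turn":0},{"offset":[0,0,0],"turn":0},{"offset":[0,0,0],"turn":0},{"offset":[0,0,0],"turn":0}]' 5 35
python3 - <<'E'
from h import *
print(robot.get_state()["tcp_pos"])
crop(vision.capture("scene"),180,80,120,150,4,"c3.png")
E
```

```text
t: 9.85
tcp_pos: [527.6, 472.5, 72.5]
ee_rot: [-180.0, -0.0, 139.7]
ft_force: [-0.2, 0.1, 0.0]
gripper_width: 0.599
t: 10.48
tcp_pos: [528.0, 473.1, 73.7]
ee_rot: [179.9, -0.0, 139.7]
ft_force: [-1.4, -0.1, 5.2]
gripper_width: 0.183
[528.02587732 473.05616614  73.72524575]
```

View pics/c3.png

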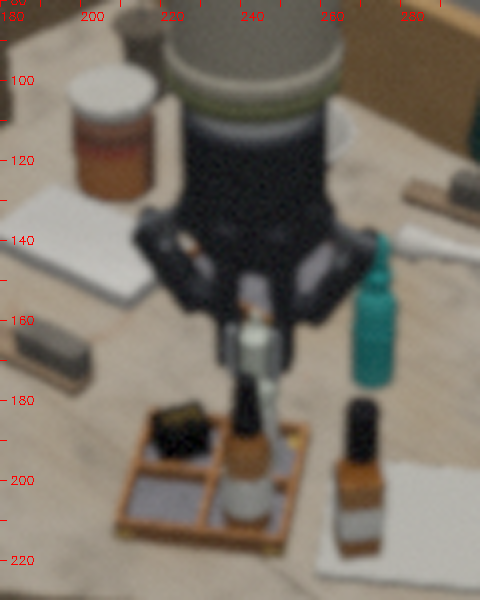

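```bash
python3 -m jog '[{"offset":[0,0,-0.008],"turn":0},{"offset":[0,0,-0.025],"turn":0},{"offset":[0,0,-0.05],"turn":0},{"offset":[0,0,-0.075],"turn":0},{"offset":[0,0,-0.09],"turn":0},{"offset":[0,0,-0.1],"turn":0},{"offset":[0,0,-0.1],"turn":0}]'
python3 - <<'E'
from h import *
go(588.6,404.8,76,140)
crop(vision.capture("side"),130,40,200,190,3,"c4.png")
E
```

```text
t: 11.4
tcp_pos: [527.9, 472.7, 173.3]
ee_rot: [180.0, 0.0, 139.7]
ft_force: [0.2, -0.7, -0.7]
gripper_width: 0.179
t 11.4 offset [-0.0902 -0.0125  0.0973] turn -0.0054
```

View pics/c4.png

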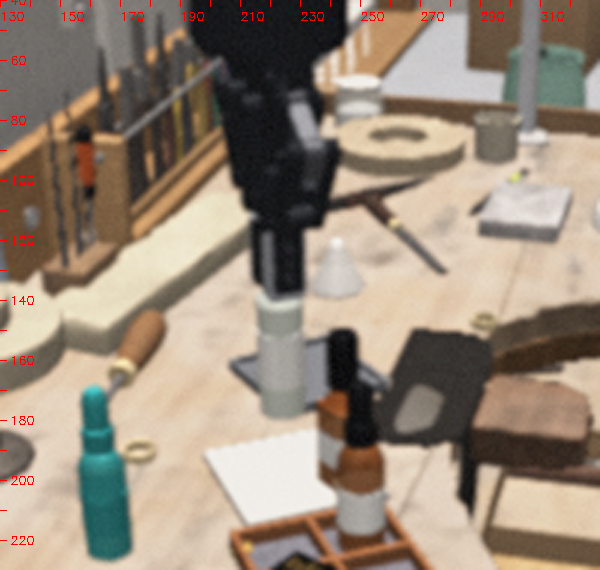

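```bash
python3 -m jog '[{"offset":[-0.01,-0.0015,0],"turn":0},{"offset":[-0.03,-0.004,0],"turn":0},{"offset":[-0.055,-0.008,0],"turn":0},{"offset":[-0.077,-0.011,0.01],"turn":0},{"offset":[-0.088,-0.0122,0.03],"turn":0},{"offset":[-0.0902,-0.0125,0.055],"turn":0},{"offset":[-0.0902,-0.0125,0.075],"turn":0},{"offset":[-0.0902,-0.0125,0.08],"turn":0}]'
python3 - <<'E'
from h import *
go(588.6,404.8,76,140)
im=vision.capture("scene");cv2.imwrite("pics/c5.png",cv2.resize(im[:,:,::-1],(800,600)))
E
```

```text
t: 12.45
tcp_pos: [586.9, 404.3, 89.8]
ee_rot: [-179.8, -0.1, 139.7]
ft_force: [0.5, 0.1, -0.7]
gripper_width: 0.183
t 12.45 offset [-0.001   0.0015  0.0138] turn -0.0047
```

View pics/c5.png

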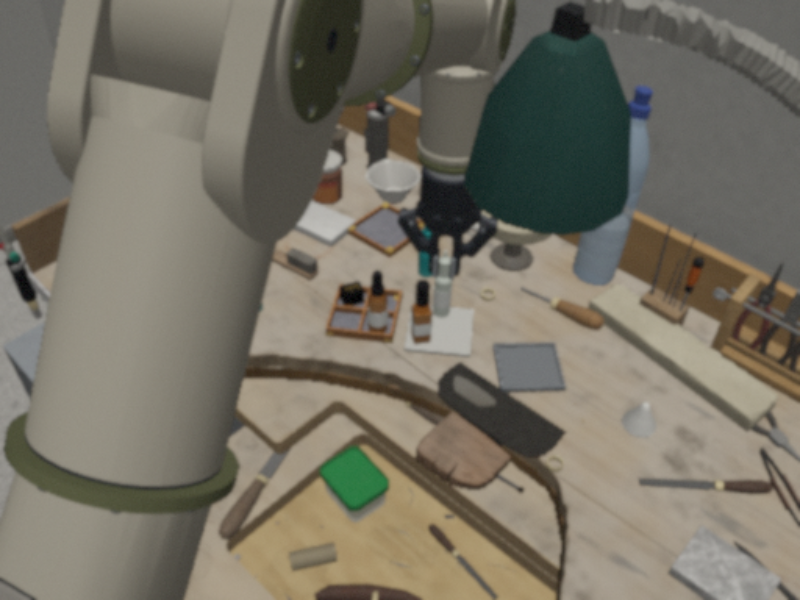

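```bash
python3 -m jog '[{"offset":[0,0.001,0.006],"turn":0},{"offset":[0,0.001,0.012],"turn":0},{"offset":[0,0.001,0.014],"turn":0},{"offset":[0,0.001,0.014],"turn":0},{"offset":[0,0.001,0.014],"turn":0}]'
python3 - <<'E'
from h import *
print(robot.get_state()["tcp_pos"],robot.get_state()["ft_force"])
crop(vision.capture("side"),160,100,120,120,5,"c6.png")
print(robot.get_state()["tcp_pos"],robot.get_state()["ft_force"])
E
```

```text
t: 13.12
tcp_pos: [589.2, 405.5, 79.1]
ee_rot: [180.0, 0.0, 139.7]
ft_force: [0.2, -0.1, -0.5]
gripper_width: 0.182
[589.20467769 405.50171902  79.10677577] [ 0.20279412 -0.09514001 -0.47629777]
[589.18474985 405.52313357  79.1094218 ] [ 0.1933464  -0.36213557 -0.21530549]
```

View pics/c6.png

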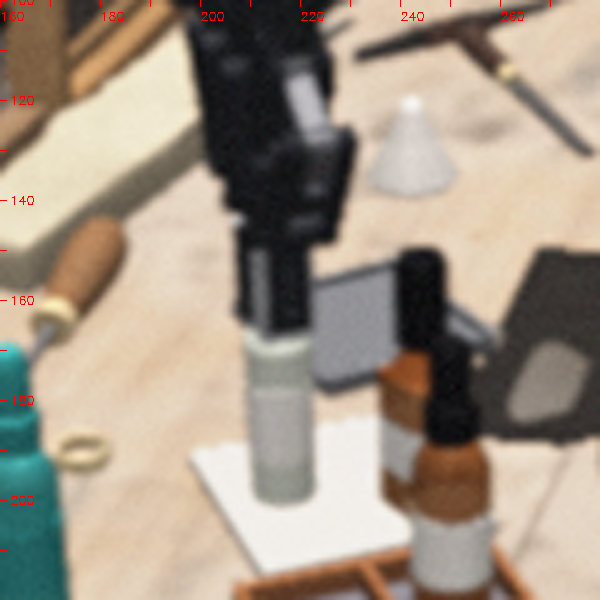

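```bash
python3 -m jog '[{"offset":[0,0,0.001],"turn":0},{"offset":[0,0,0.002],"turn":0},{"offset":[0,0,0.002],"turn":0}]'
python3 -m jog '[{"offset":[0,0,0],"turn":0},{"offset":[0,0,0],"turn":0},{"offset":[0,0,0],"turn":0},{"offset":[0,0,0],"turn":0}]' 60
python3 -m jog '[{"offset":[0,0,-0.015],"turn":0},{"offset":[0,0,-0.05],"turn":0},{"offset":[0,0,-0.08],"turn":0.1},{"offset":[0,0,-0.085],"turn":0.28},{"offset":[0,0,-0.085],"turn":0.46},{"offset":[0,0,-0.085],"turn":0.64},{"offset":[0,0,-0.085],"turn":0.82},{"offset":[0,0,-0.085],"turn":1.0}]'
python3 - <<'E'
from h import *
go(500,436,73,50)
im=vision.capture("wrist");cv2.imwrite("pics/d0.png",cv2.resize(im[:,:,::-1],(800,600)))
E
```

```text
t: 13.55
tcp_pos: [589.0, 405.5, 76.8]
ee_rot: [180.0, -0.0, 139.7]
ft_force: [0.8, -0.4, -0.4]
gripper_width: 0.184
t: 14.05
tcp_pos: [589.1, 405.4, 76.8]
ee_rot: [180.0, -0.0, 139.7]
ft_force: [-0.5, -0.0, -1.0]
gripper_width: 0.603
t: 15.05
tcp_pos: [589.2, 405.8, 163.2]
ee_rot: [180.0, -0.1, 82.1]
ft_force: [-0.4, -0.4, 0.1]
gripper_width: 0.601
t 15.05 offset [ 0.0176 -0.0925  0.0902] turn 0.5597
```

View pics/d0.png

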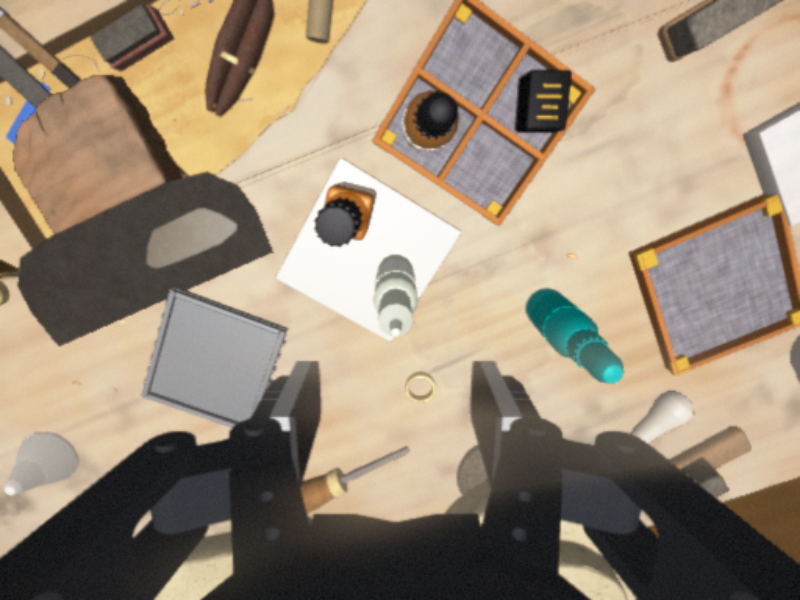

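Run:
```python
from h import *
for uv,z in [((441/1.5625,108/1.5625),109),((338/1.5625,223/1.5625),110),((397/1.5625,329/1.5625),119)]: print(onz("wrist",uv,z).round(1))
```

```text
[499.4 438.5 109. ]
[538.7 389.1 110. ]
[587.2 407.6 119. ]
```

```bash
python3 -c "
from h import *
go(501,435.5,73,50)"
python3 -m jog '[{"offset":[0.002,-0.012,0],"turn":0.1},{"offset":[0.006,-0.032,0],"turn":0.25},{"offset":[0.012,-0.058,0],"turn":0.40},{"offset":[0.016,-0.08,0],"turn":0.52},{"offset":[0.0175,-0.0905,0],"turn":0.558},{"offset":[0.018,-0.0916,0.01],"turn":0.559},{"offset":[0.018,-0.0916,0.025],"turn":0.559},{"offset":[0.018,-0.0916,0.03],"turn":0.559}]'
python3 -c "
from h import *
robot.get_state();vision.capture('side');go(501,435.5,73,50)"
```

```text
t 15.1 offset [ 0.0164 -0.0915  0.0902] turn 0.551
t: 16.1
tcp_pos: [500.6, 434.2, 129.6]
ee_rot: [-180.0, 0.2, 50.4]
ft_force: [-0.3, 0.9, -0.7]
gripper_width: 0.6
t 16.15 offset [ 0.0013 -0.0005  0.0564] turn 0.0062
```

```bash
python3 -m jog '[{"offset":[0.0005,0,0.015],"turn":0},{"offset":[0.0005,0,0.036],"turn":0},{"offset":[0.0005,0,0.05],"turn":0},{"offset":[0.0005,0,0.057],"turn":0},{"offset":[0.0005,0,0.057],"turn":0},{"offset":[0.0005,0,0.057],"turn":0}]'
python3 - <<'E'
from h import *
crop(vision.capture("side"),200,100,140,140,4,"d1.png")
crop(vision.capture("scene"),180,100,120,130,4,"d2.png")
print(robot.get_state()["tcp_pos"])
E
```

```text
t: 16.9
tcp_pos: [501.4, 436.1, 75.6]
ee_rot: [180.0, -0.1, 50.4]
ft_force: [0.3, -1.3, -0.2]
gripper_width: 0.604
[501.3600162  436.12972137  75.63729947]
```

View pics/d1.png

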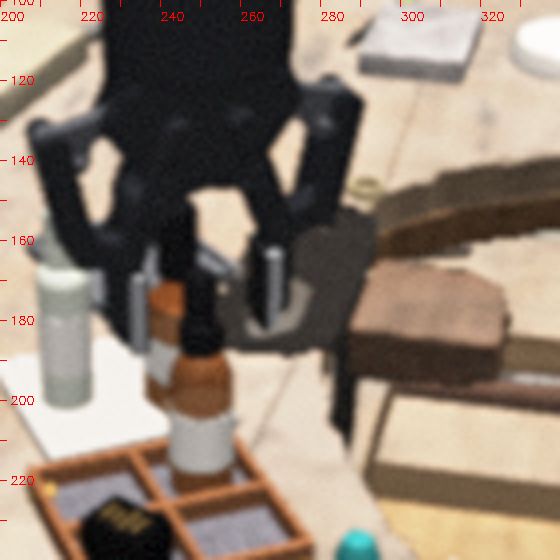

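View pics/d2.png

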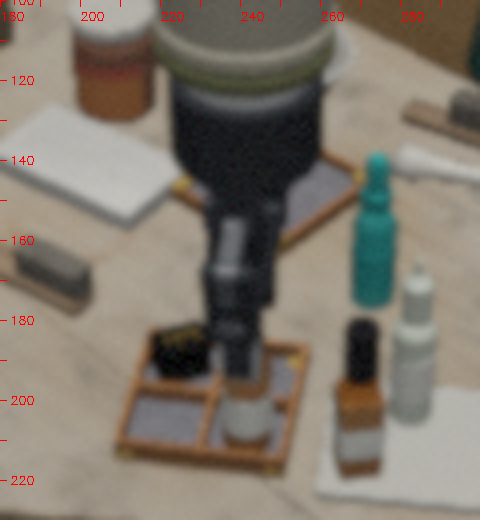

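```bash
python3 -m jog '[{"offset":[0,0.001,0.0025],"turn":0},{"offset":[0,0.001,0.0025],"turn":0},{"offset":[0,0.001,0.0025],"turn":0},{"offset":[0,0.001,0.0025],"turn":0},{"offset":[0,0.001,0.0025],"turn":0},{"offset":[0,0.001,0.0025],"turn":0},{"offset":[0,0.001,0.0025],"turn":0}]' 5 35
python3 -m jog '[{"offset":[0,0,-0.008],"turn":0},{"offset":[0,0,-0.025],"turn":0},{"offset":[0,0,-0.05],"turn":0},{"offset":[0,0,-0.08],"turn":0},{"offset":[0,0,-0.105],"turn":0},{"offset":[0,0,-0.125],"turn":0},{"offset":[0,0,-0.132],"turn":0},{"offset":[0,0,-0.132],"turn":0}]'
python3 - <<'E'
from h import *
crop(vision.capture("side"),130,40,200,190,3,"d3.png")
go(577,354.6,80,50)
E
```

```text
t: 17.88
tcp_pos: [501.8, 435.1, 72.3]
ee_rot: [180.0, 0.0, 50.4]
ft_force: [0.2, -0.8, 0.7]
gripper_width: 0.186
t: 18.88
tcp_pos: [501.9, 435.3, 205.0]
ee_rot: [180.0, -0.1, 50.4]
ft_force: [-0.8, -0.6, -0.8]
gripper_width: 0.184
t 18.93 offset [-0.0138  0.1094  0.124 ] turn 0.0064
```

View pics/d3.png

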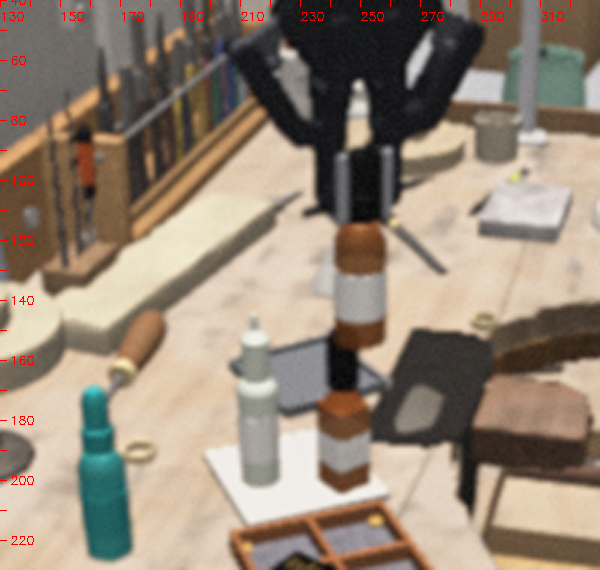

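```bash
python3 -m jog '[{"offset":[-0.0015,0.012,0],"turn":0},{"offset":[-0.0045,0.035,0],"turn":0},{"offset":[-0.008,0.062,0],"turn":0},{"offset":[-0.011,0.088,0],"turn":0},{"offset":[-0.013,0.104,0],"turn":0},{"offset":[-0.0138,0.1094,0],"turn":0.006},{"offset":[-0.0138,0.1094,0],"turn":0.006},{"offset":[-0.0138,0.1094,0],"turn":0.006}]'
python3 - <<'E'
from h import *
im=vision.capture("scene");cv2.imwrite("pics/d4.png",cv2.resize(im[:,:,::-1],(800,600)))
go(577,354.6,77,50)
E
```

```text
t: 19.92
tcp_pos: [576.3, 356.0, 204.2]
ee_rot: [-180.0, 0.0, 50.1]
ft_force: [-1.2, -0.8, -1.4]
gripper_width: 0.189
t 19.98 offset [-0.0007  0.0014  0.1273] turn 0.0023
```

View pics/d4.png

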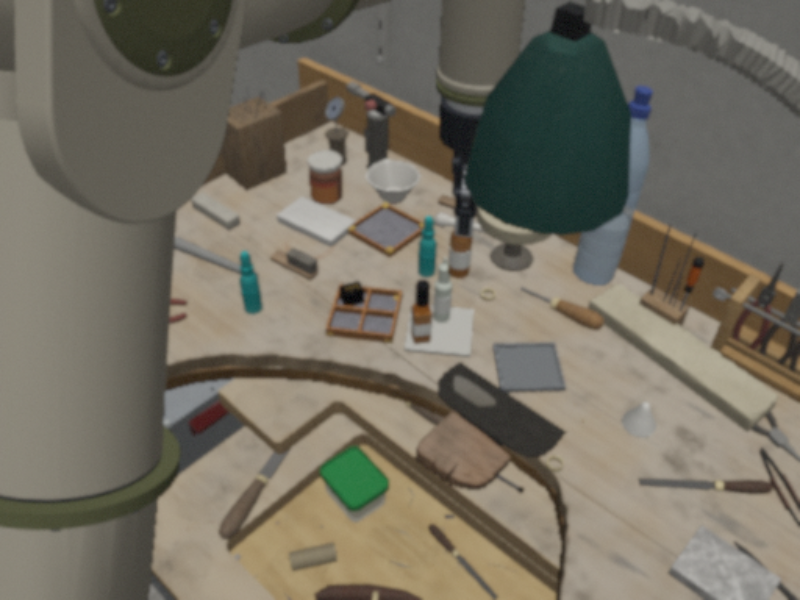

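```bash
python3 -m jog '[{"offset":[-0.0007,0.0014,0.015],"turn":0},{"offset":[-0.0007,0.0014,0.04],"turn":0},{"offset":[-0.0007,0.0014,0.07],"turn":0},{"offset":[-0.0007,0.0014,0.098],"turn":0},{"offset":[-0.0007,0.0014,0.115],"turn":0},{"offset":[-0.0007,0.0014,0.122],"turn":0},{"offset":[-0.0007,0.0014,0.1255],"turn":0},{"offset":[-0.0007,0.0014,0.1255],"turn":0}]'
python3 - <<'E'
from h import *
crop(vision.capture("side"),160,80,130,140,4,"d5.png")
im=vision.capture("scene");cv2.imwrite("pics/d6.png",cv2.resize(im[:,:,::-1],(800,600)))
print(robot.get_state()["tcp_pos"],robot.get_state()["qpos"])
E
```

```text
t: 20.98
tcp_pos: [578.2, 353.5, 79.5]
ee_rot: [180.0, -0.1, 50.0]
ft_force: [0.6, 0.2, -0.4]
gripper_width: 0.182
[578.30814172 353.60494606  79.7890753 ] [-42.46114461  34.54074701  12.43135638  80.55650908  -7.70514147
  65.64215885  21.03613837]
```

View pics/d5.png

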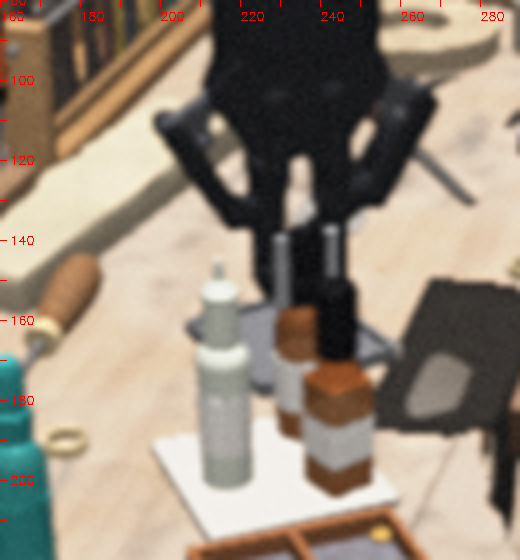

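View pics/d6.png

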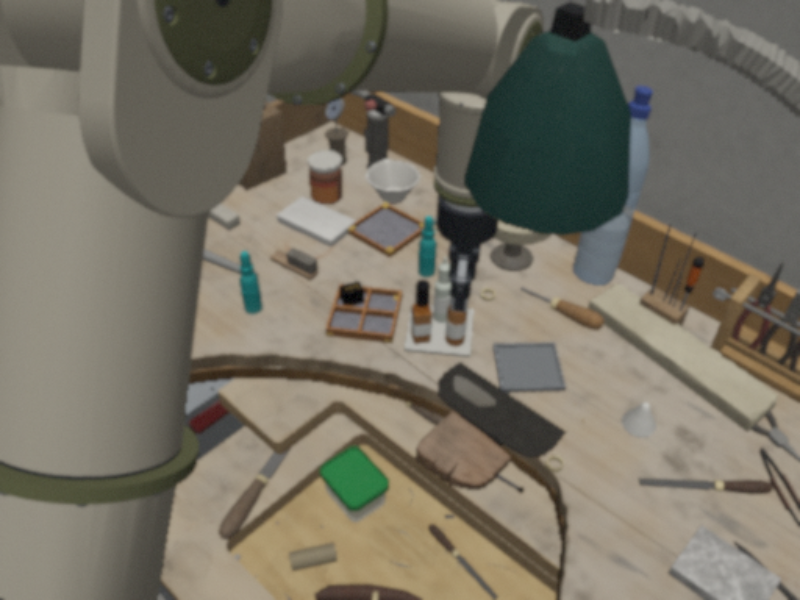

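```bash
python3 -m jog '[{"offset":[0,0,0.002],"turn":0},{"offset":[0,0,0.0038],"turn":0},{"offset":[0,0,0.0038],"turn":0},{"offset":[0,0,0.0038],"turn":0}]'
python3 -c "
from h import *
print(robot.get_state()['tcp_pos'])"
```

```text
t: 21.58
tcp_pos: [578.1, 353.4, 75.3]
ee_rot: [180.0, -0.0, 50.0]
ft_force: [-0.3, -0.4, 2.1]
gripper_width: 0.188
[578.05106051 353.42110188  75.30837993]
```

```bash
python3 -m jog '[{"offset":[0,0,0],"turn":0},{"offset":[0,0,0],"turn":0},{"offset":[0,0,0],"turn":0},{"offset":[0,0,0],"turn":0}]' 60
python3 -m jog '[{"offset":[0,0,-0.01],"turn":0},{"offset":[0,0,-0.03],"turn":0},{"offset":[0,0,-0.06],"turn":0},{"offset":[0,0,-0.09],"turn":0},{"offset":[0,0,-0.105],"turn":0},{"offset":[0,0,-0.11],"turn":0},{"offset":[0,0,-0.11],"turn":0}]'
python3 - <<'E'
from h import *
im=vision.capture("wrist");cv2.imwrite("pics/e0.png",cv2.resize(im[:,:,::-1],(800,600)))
print(robot.get_state()["qpos"].round(1))
i=vision.camera_info("wrist");np.savez("e0.npz",im=im,R=i["R"],t=i["t"])
E
```

```text
t: 22.08
tcp_pos: [577.7, 353.3, 74.9]
ee_rot: [-180.0, 0.0, 50.0]
ft_force: [0.3, -0.5, 1.0]
gripper_width: 0.602
t: 22.95
tcp_pos: [577.6, 353.2, 184.5]
ee_rot: [-180.0, 0.0, 50.0]
ft_force: [-0.5, 0.3, -0.4]
gripper_width: 0.597
[-42.8  30.2  13.3  73.6  -6.8  77.1  20.3]
```

View pics/e0.png

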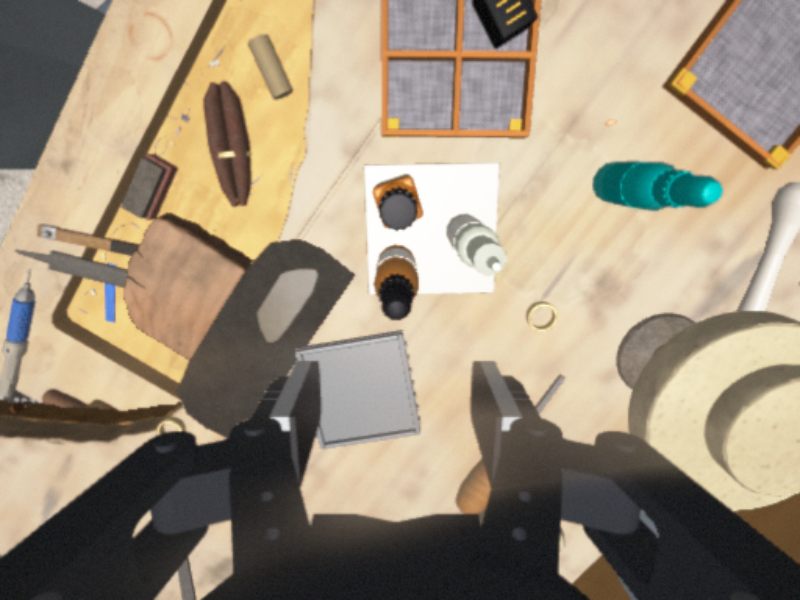

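```bash
python3 -c "
from h import *
go(567,494,190,82)"
```

```text
t 23.0 offset [ 0.1013 -0.0985 -0.0061] turn -0.5581
```

```bash
python3 -m jog '[{"offset":[0.012,-0.012,-0.006],"turn":-0.06},{"offset":[0.032,-0.032,-0.006],"turn":-0.18},{"offset":[0.057,-0.055,-0.006],"turn":-0.32},{"offset":[0.082,-0.079,-0.006],"turn":-0.45},{"offset":[0.097,-0.094,-0.006],"turn":-0.53},{"offset":[0.1013,-0.0985,-0.006],"turn":-0.558},{"offset":[0.1013,-0.0985,-0.006],"turn":-0.558},{"offset":[0.1013,-0.0985,-0.006],"turn":-0.558}]' 75
python3 - <<'E'
from h import *
im=vision.capture("wrist");i=vision.camera_info("wrist");np.savez("e1.npz",im=im,R=i["R"],t=i["t"])
crop(im,180,60,140,120,5,"e1.png")
print(robot.get_state()["qpos"].round(1))
E
```

```text
t: 24.0
tcp_pos: [568.1, 493.0, 191.1]
ee_rot: [180.0, 0.0, 81.9]
ft_force: [-0.6, -0.2, -0.5]
gripper_width: 0.75
[-46.5  40.    6.1  56.5  -3.9  83.7  40.5]
```

View pics/e1.png

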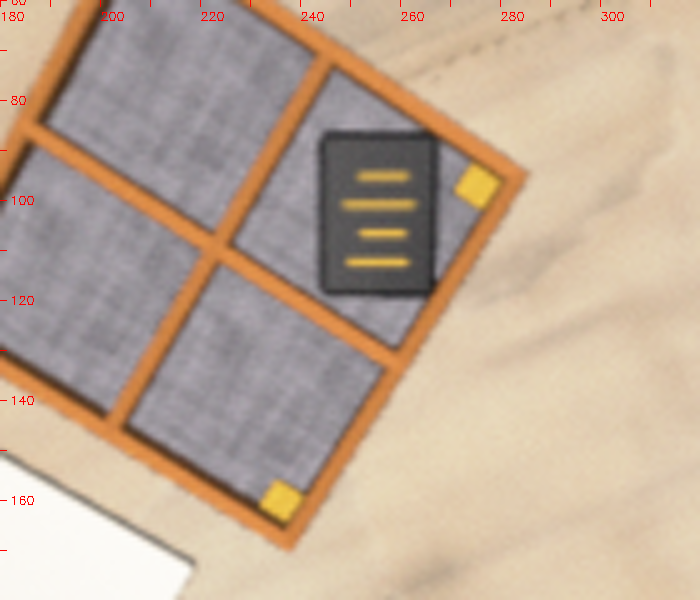

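Run:
```python
from h import *
d=np.load("e1.npz"); i=vision.camera_info("wrist"); i["R"]=d["R"]; i["t"]=d["t"]
print("stone",onz("wrist",(255.6,102.6),30,i),onz("wrist",(244,102.6),30,i),onz("wrist",(267.1,102.6),30,i))
for p in [(223.8,109.2),(285,95),(238,169.6)]: print(onz("wrist",p,16,i).round(1))
go(500,502.5,60,82)
```

```text
stone [496.47673633 506.3624753   30.        ] [494.83599205 494.85108649  30.        ] [498.10098737 517.77445896  30.        ]
[498.4 472.3  16. ]
[493.3 537.8  16. ]
[565. 477.  16.]
t 24.05 offset [-0.0002 -0.0688  0.1313] turn -0.0023
```

```bash
python3 -c "
from h import *
go(498,504.5,60,82)"
python3 -m jog '[{"offset":[0.0008,-0.012,0.01],"turn":0},{"offset":[0.0012,-0.035,0.03],"turn":0},{"offset":[0.0015,-0.058,0.06],"turn":0},{"offset":[0.0017,-0.068,0.09],"turn":0},{"offset":[0.0017,-0.0705,0.115],"turn":0},{"offset":[0.0017,-0.0705,0.13],"turn":0},{"offset":[0.0017,-0.0705,0.131],"turn":0},{"offset":[0.0017,-0.0705,0.131],"turn":0}]' 75
python3 - <<'E'
from h import *
crop(vision.capture("side"),180,130,130,130,4,"e2.png")
crop(vision.capture("scene"),180,100,120,130,4,"e3.png")
go(498,504.5,18,82)
E
```

```text
t 24.05 offset [ 0.0015 -0.0711  0.1313] turn -0.0023
t: 25.05
tcp_pos: [498.8, 505.8, 61.2]
ee_rot: [179.9, -0.1, 81.9]
ft_force: [0.5, -0.3, 1.1]
gripper_width: 0.75
t 25.15 offset [-0.0017 -0.0005  0.0434] turn -0.0006
```

View pics/e2.png

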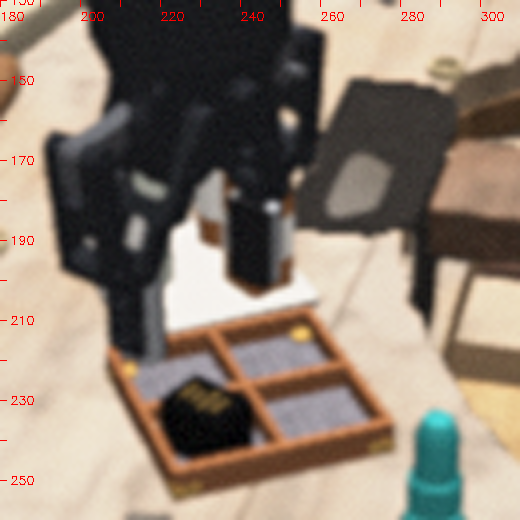

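View pics/e3.png

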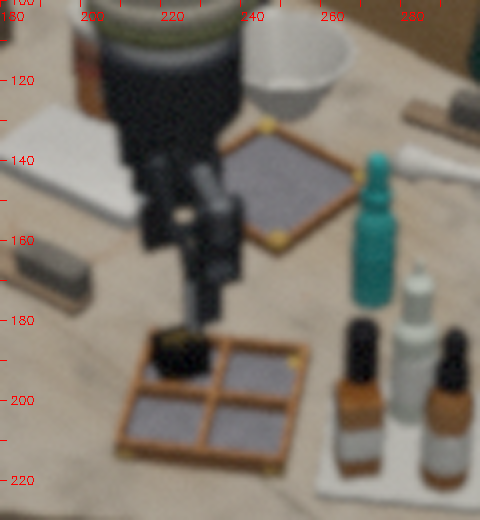

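Run:
```python
from h import *
p=robot.get_state()["tcp_pos"];print(p)
j=np.array([np.cos(np.radians(82)),np.sin(np.radians(82)),0])
for k in (-1,1):
    for z in (61,66,70): print(k,z,proj("side",p*[1,1,0]+[0,0,z]+j*32*k).round(1),proj("scene",p*[1,1,0]+[0,0,z]+j*32*k).round(1))
print(proj("side",[[498,504.5,30],[498,504.5,4]]).round(1),proj("scene",[[498,504.5,30]]).round(1))
```

```text
[498.71895311 506.10954558  61.44537357]
-1 61 [[241.3 204.2]] [[229.9 181.4]]
-1 66 [[241.3 201.6]] [[229.8 179.7]]
-1 70 [[241.2 199.5]] [[229.8 178.3]]
1 61 [[215.8 221.9]] [[219.6 164.3]]
1 66 [[215.6 219.2]] [[219.5 162.6]]
1 70 [[215.5 217. ]] [[219.4 161.2]]
[[230.3 228.6]
 [230.7 241.6]] [[225.2 183.4]]
```

```bash
python3 -m jog '[{"offset":[-0.0015,0,0.01],"turn":0},{"offset":[-0.0015,0,0.025],"turn":0},{"offset":[-0.0015,0,0.037],"turn":0},{"offset":[-0.0015,0,0.043],"turn":0},{"offset":[-0.0015,0,0.043],"turn":0},{"offset":[-0.0015,0,0.043],"turn":0}]' 75
python3 - <<'E'
from h import *
crop(vision.capture("side"),180,130,130,130,4,"e4.png")
go(498,504.5,18,82)
E
```

```text
t: 25.9
tcp_pos: [497.9, 504.5, 17.4]
ee_rot: [180.0, -0.0, 82.0]
ft_force: [0.3, 0.3, -0.1]
gripper_width: 0.745
t 25.95 offset [-0.0001  0.0001 -0.0004] turn -0.0001
```

View pics/e4.png

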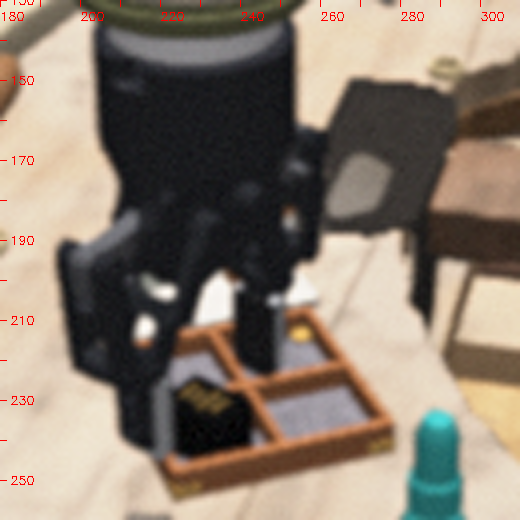

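Fingers straddle the stone at about 17.6 mm. I'll close in stages.

```bash
python3 -m jog '[{"offset":[0,0,0],"turn":0},{"offset":[0,0,0],"turn":0},{"offset":[0,0,0],"turn":0},{"offset":[0,0,0],"turn":0},{"offset":[0,0,0],"turn":0},{"offset":[0,0,0],"turn":0}]' 10 45
python3 - <<'E'
from h import *
crop(vision.capture("side"),180,130,130,130,4,"e5.png")
print(robot.get_state()["tcp_pos"],robot.get_state()["ft_force"])
E
```

```text
t: 26.7
tcp_pos: [497.9, 504.5, 17.4]
ee_rot: [180.0, -0.0, 82.0]
ft_force: [-0.7, -0.4, 5.2]
gripper_width: 0.266
[497.88474785 504.48510477  17.46870134] [0.24007966 0.01562579 4.83848892]
```

View pics/e5.png

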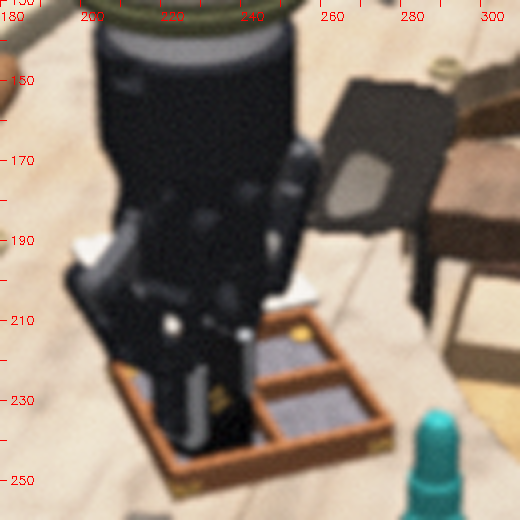

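```bash
python3 -m jog '[{"offset":[0,0,-0.006],"turn":0},{"offset":[0,0,-0.02],"turn":0},{"offset":[0,0,-0.045],"turn":0},{"offset":[0,0,-0.08],"turn":0},{"offset":[0,0,-0.115],"turn":0},{"offset":[0,0,-0.14],"turn":0},{"offset":[0,0,-0.152],"turn":0},{"offset":[0,0,-0.152],"turn":0}]'
python3 - <<'E'
from h import *
crop(vision.capture("side"),130,40,180,190,3,"e6.png")
go(575,374,170,62)
go(637,267,60,62)
print(robot.get_state()["qpos"].round(1))
E
```

```text
t: 27.75
tcp_pos: [497.9, 504.4, 169.8]
ee_rot: [180.0, -0.1, 82.0]
ft_force: [-0.4, 0.3, -0.6]
gripper_width: 0.27
t 27.8 offset [-0.118   0.0949 -0.0016] turn 0.349
t 27.8 offset [-0.2153  0.1712  0.1084] turn 0.349
[-51.2  34.4   5.3  68.3  -3.1  77.4  35.9]
```

View pics/e6.png

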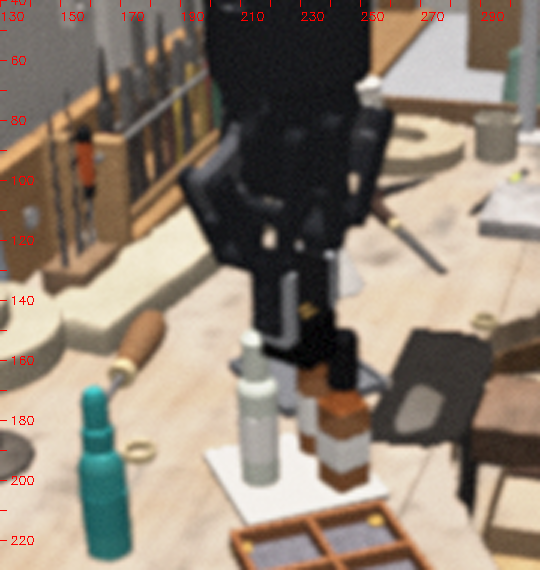

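```bash
python3 -m jog '[{"offset":[-0.012,0.01,0],"turn":0.03},{"offset":[-0.032,0.026,0],"turn":0.09},{"offset":[-0.057,0.046,0],"turn":0.17},{"offset":[-0.082,0.066,0],"turn":0.25},{"offset":[-0.104,0.084,0],"turn":0.31},{"offset":[-0.115,0.0925,0],"turn":0.34},{"offset":[-0.118,0.095,0],"turn":0.349},{"offset":[-0.118,0.095,0],"turn":0.349}]'
python3 - <<'E'
from h import *
im=vision.capture("scene");cv2.imwrite("pics/f1.png",cv2.resize(im[:,:,::-1],(800,600)))
im=vision.capture("wrist");cv2.imwrite("pics/f2.png",cv2.resize(im[:,:,::-1],(800,600)))
go(637,267,60,62)
print(robot.get_state()["qpos"].round(1))
E
```

```text
t: 28.8
tcp_pos: [574.7, 375.2, 168.9]
ee_rot: [-180.0, -0.0, 62.1]
ft_force: [0.2, 0.2, 0.1]
gripper_width: 0.264
t 28.9 offset [-0.0669  0.1063  0.1088] turn 0.0026
[-42.8  31.7  10.9  73.   -5.9  75.9  30.1]
```

View pics/f1.png

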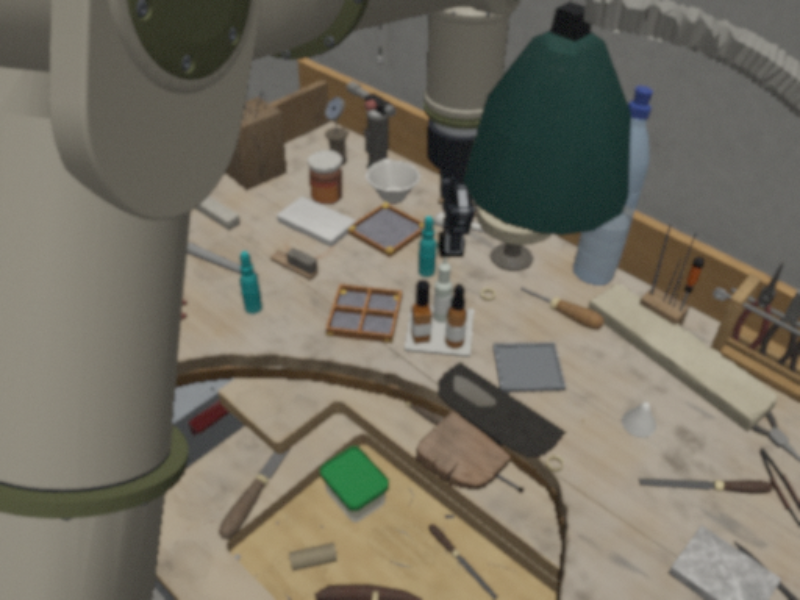

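View pics/f2.png

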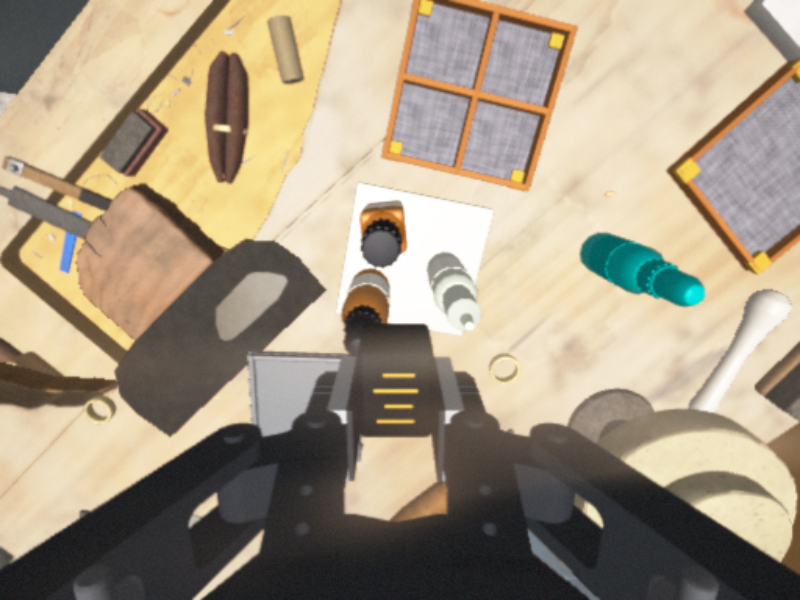

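Run:
```python
import numpy as np, itertools
from scipy.optimize import least_squares
from scipy.spatial.transform import Rotation as R
Q=[[-71.843856,22.016,.937,78.562,-.363,79.539],[-42.461,34.541,12.431,80.557,-7.705,65.642],[-42.8,30.2,13.3,73.6,-6.8,77.1],[-46.5,40,6.1,56.5,-3.9,83.7],[-51.2,34.4,5.3,68.3,-3.1,77.4],[-42.8,31.7,10.9,73,-5.9,75.9],[-39,29,1,77,0,74]]
P=np.array([[231.45,580.0,230.26],[578.31,353.6,79.79],[577.6,353.2,184.5],[568.1,493,191.1],[497.9,504.4,169.8],[574.7,375.2,168.9],[542.3,384.3,167.1]])
Y=lambda a:R.from_euler('y',a,degrees=True); Z=lambda a:R.from_euler('z',a,degrees=True)
def fk(q,v,s,full=False):
    h,L1,a4,L2,a5,T,a6=v
    A=Z(-q[0]);p=[np.array([0,0,h])]
    B=A*Y(q[1])*Z(s[0]*q[2]); p.append(p[-1]+B.apply([a4,0,L1]))
    C=B*Y(q[3])*Z(s[1]*q[4]); p.append(p[-1]+C.apply([a5,0,L2]))
    D=C*Y(q[5]); p.append(p[-1]+D.apply([a6,0,T]))
    return p if full else p[-1]
for s in itertools.product([1,-1],[1,-1]):
    f=lambda v:np.concatenate([(fk(q,v,s)-p)/ (2 if k<6 else 6) for k,(q,p) in enumerate(zip(Q,P))]+[(v-np.array([300,400,0,400,0,250,0]))*np.array([.01,.01,.02,.01,.02,.01,.02])])
    r=least_squares(f,[300,400,0,400,0,250,0]); print(s,r.cost.round(2),r.x.round(1))
    for k in (1,5): print(np.round(fk(Q[k],r.x,s,True),0).tolist(), (fk(Q[k],r.x,s)-P[k]).round(1))
```

```text
(1, 1) 11585.97 [-592.9 1272.3 -242.9  522.   106.5  211.7  282.6]
[[0.0, 0.0, -593.0], [423.0, 317.0, 590.0], [665.0, 674.0, 278.0], [507.0, 441.0, 66.0]] [-71.  87. -14.]
[[0.0, 0.0, -593.0], [373.0, 283.0, 615.0], [658.0, 669.0, 384.0], [490.0, 441.0, 172.0]] [-84.5  66.1   3.6]
(1, -1) 661.89 [-1038.    435.3   -14.5   414.6   112.4 -1053.7   -69.3]
[[0.0, 0.0, -1038.0], [176.0, 156.0, -671.0], [338.0, 449.0, -941.0], [585.0, 346.0, 81.0]] [ 6.5 -7.3  1.1]
[[0.0, 0.0, -1038.0], [161.0, 145.0, -660.0], [365.0, 460.0, -868.0], [575.0, 387.0, 164.0]] [-0.2 11.7 -4.8]
(-1, 1) 185.72 [ 52.5 458.5  -3.6 456.6  -9.2 175.4  -6.1]
[[0.0, 0.0, 53.0], [189.0, 174.0, 432.0], [555.0, 380.0, 253.0], [583.0, 347.0, 82.0]] [ 4.8 -6.1  2.5]
[[0.0, 0.0, 53.0], [174.0, 162.0, 444.0], [550.0, 400.0, 341.0], [574.0, 374.0, 169.0]] [-0.4 -0.9  0.6]
(-1, -1) 502.94 [399.4 319.5  46.3 450.2  -1.  370.3 -45.3]
[[0.0, 0.0, 399.0], [168.0, 140.0, 637.0], [527.0, 339.0, 453.0], [567.0, 361.0, 83.0]] [-11.    7.9   2.9]
[[0.0, 0.0, 399.0], [158.0, 134.0, 647.0], [528.0, 366.0, 538.0], [566.0, 390.0, 168.0]] [-9.  14.4 -0.9]
```

Run:
```python
import numpy as np, itertools
from scipy.spatial.transform import Rotation as R
q=[-42.461,34.541,12.431,80.557,-7.705,65.642,21.036]
Y=lambda a:R.from_euler('y',a,degrees=True); Z=lambda a:R.from_euler('z',a,degrees=True)
for s in itertools.product([1,-1],repeat=5):
    D=Z(s[4]*q[0])*Y(q[1])*Z(s[0]*q[2])*Y(q[3]*s[3])*Z(s[1]*q[4])*Y(q[5])*Z(s[2]*q[6])
    m=D.as_matrix()
    if m[2,2]<-.97: print(s,m[:,2].round(3),np.degrees(np.arctan2(m[1,0],m[0,0])).round(1))
```

```text
(1, 1, 1, 1, 1) [ 0.001 -0.001 -1.   ] 130.0
(1, 1, 1, 1, -1) [ 0.001  0.001 -1.   ] -145.1
(1, 1, -1, 1, 1) [ 0.001 -0.001 -1.   ] 172.0
(1, 1, -1, 1, -1) [ 0.001  0.001 -1.   ] -103.0
(1, -1, 1, 1, 1) [ 0.13   0.204 -0.97 ] 124.2
(1, -1, 1, 1, -1) [-0.192  0.148 -0.97 ] -150.8
(1, -1, -1, 1, 1) [ 0.13   0.204 -0.97 ] 165.2
(1, -1, -1, 1, -1) [-0.192  0.148 -0.97 ] -109.9
(-1, 1, 1, 1, 1) [-0.192 -0.148 -0.97 ] 109.9
(-1, 1, 1, 1, -1) [ 0.13  -0.204 -0.97 ] -165.2
(-1, 1, -1, 1, 1) [-0.192 -0.148 -0.97 ] 150.8
(-1, 1, -1, 1, -1) [ 0.13  -0.204 -0.97 ] -124.2
(-1, -1, 1, 1, 1) [ 0.001 -0.001 -1.   ] 103.0
(-1, -1, 1, 1, -1) [ 0.001  0.001 -1.   ] -172.0
(-1, -1, -1, 1, 1) [ 0.001 -0.001 -1.   ] 145.1
(-1, -1, -1, 1, -1) [ 0.001  0.001 -1.   ] -130.0
```

```bash
cat > fk.py <<'E'
import numpy as np
from scipy.optimize import least_squares
from scipy.spatial.transform import Rotation as R
Q=[[-71.843856,22.016,.937,78.562,-.363,79.539],[-42.461,34.541,12.431,80.557,-7.705,65.642],[-42.8,30.2,13.3,73.6,-6.8,77.1],[-46.5,40,6.1,56.5,-3.9,83.7],[-51.2,34.4,5.3,68.3,-3.1,77.4],[-42.8,31.7,10.9,73,-5.9,75.9]]
P=np.array([[231.45,580.0,230.26],[578.31,353.6,79.79],[577.6,353.2,184.5],[568.1,493,191.1],[497.9,504.4,169.8],[574.7,375.2,168.9]])
Y=lambda a:R.from_euler('y',a,degrees=True); Z=lambda a:R.from_euler('z',a,degrees=True)
def fk(q,v,full=False):
    h,L1,a4,L2,a5,T,a6,b1,b2,x0=v
    A=Z(-q[0]);p=[np.array([0,0,h])+A.apply([x0,b2,0])]
    B=A*Y(q[1])*Z(-q[2]); p.append(p[-1]+B.apply([a4,b1,L1]))
    C=B*Y(q[3])*Z(-q[4]); p.append(p[-1]+C.apply([a5,0,L2]))
    D=C*Y(q[5]); p.append(p[-1]+D.apply([a6,0,T]))
    return p if full else p[-1]
v0=np.array([350,400,0,400,0,250,0,0,0,0.]);w=np.array([.004,.004,.01,.004,.01,.004,.01,.02,.02,.02])
f=lambda v:np.concatenate([(fk(q,v)-p) for q,p in zip(Q,P)]+[(v-v0)*w])
V=least_squares(f,v0).x
if __name__=="__main__":
    print(V.round(1))
    for q,p in zip(Q,P): print(np.round(fk(q,V,True)).tolist(),(fk(q,V)-p).round(1))
E
python3 fk.py
```

```text
[ 2.093e+02  4.569e+02  1.000e-01  4.607e+02  1.300e+00  3.164e+02
 -4.000e-01 -1.270e+01 -1.930e+01 -3.000e-01]
[[18.0, -6.0, 209.0], [84.0, 152.0, 633.0], [232.0, 580.0, 547.0], [232.0, 580.0, 231.0]] [ 0.2 -0.   0.4]
[[13.0, -14.0, 209.0], [211.0, 150.0, 587.0], [578.0, 353.0, 397.0], [578.0, 354.0, 80.0]] [ 0.1 -0.   0.4]
[[13.0, -14.0, 209.0], [188.0, 131.0, 606.0], [578.0, 353.0, 500.0], [578.0, 353.0, 184.0]] [-0.  -0.2 -0.5]
[[14.0, -14.0, 209.0], [225.0, 190.0, 560.0], [568.0, 493.0, 508.0], [568.0, 493.0, 192.0]] [ 0.2 -0.2  0.5]
[[15.0, -12.0, 209.0], [186.0, 180.0, 587.0], [497.0, 504.0, 485.0], [498.0, 505.0, 169.0]] [-0.4  0.5 -0.8]
[[13.0, -14.0, 209.0], [196.0, 138.0, 599.0], [575.0, 375.0, 485.0], [575.0, 375.0, 169.0]] [-0.2  0.  -0.1]
```

```bash
cat > lamp.py <<'E'
from fk import *
def lamp(rho,n=12):
    c=np.array([127,-207])+rho*np.array([.729,.685]); pts=[]
    for f in np.linspace(0,1,9):
        z=753-(.716+(.431-.716)*f)*rho; r=(.13+(.05-.13)*f**1.5)*rho
        pts.append((np.r_[c,z],r))
    return pts
def seg(a,b,n=40): return a+(b-a)*np.linspace(0,1,n)[:,None]
def clear(q,rho):
    p=fk(q,V,True); out=[]
    for a,b,R0 in [(p[1],p[2],50),(p[2],p[3]-[0,0,-130],48)]:
        S=seg(a,b)
        # distance from lamp frustum approximated by discs (horizontal)
        d=1e9
        for c,r in lamp(rho):
            h=np.maximum(np.linalg.norm(S[:,:2]-c[:2],axis=1)-r,0); d=min(d,np.sqrt(h**2+(S[:,2]-c[2])**2).min()-R0)
        out.append(round(d))
    return out
def ik(target,q3,seed):
    def g(x):
        q=[x[0],x[1],q3,x[2],x[3],x[4]]
        D=(Z(-q[0])*Y(q[1])*Z(-q3)*Y(q[3])*Z(-q[4])*Y(q[5])).as_matrix()[:,2]
        return np.r_[fk(q,V)-target,(D-[0,0,-1])[:2]*500]
    r=least_squares(g,seed); x=r.x; return [x[0],x[1],q3,x[2],x[3],x[4]],r.cost
if __name__=="__main__":
    for k in (1,5): print("past",k,[(rho,clear(Q[k],rho)) for rho in (350,400,450,500,550,600)])
    for q3 in (-10,0,10,20,30,40):
        for z in (20,):
            q,c=ik(np.array([637,267,z]),q3,[-25-q3,36,80,-q3/2,64])
            print(q3,z,round(c,2),np.round(q).tolist(),np.round(fk(q,V,True)[1]).tolist(),[(rho,clear(q,rho)) for rho in (350,400,450,500,550,600)])
E
python3 lamp.py
```

```text
past 1 [(350, [94, 298]), (400, [78, 236]), (450, [62, 176]), (500, [46, 121]), (550, [32, 71]), (600, [17, 24])]
past 5 [(350, [103, 300]), (400, [92, 245]), (450, [83, 192]), (500, [74, 141]), (550, [65, 91]), (600, [57, 46])]
-10 20 0.0 [-19.0, 40.0, -10.0, 80.0, 7.0, 61.0] [288.0, 65.0, 559.0] [(350, [-19, 295]), (400, [-34, 228]), (450, [-49, 162]), (500, [-48, 95]), (550, [-49, 30]), (600, [-50, -30])]
0 20 0.0 [-25.0, 39.0, 0.0, 80.0, -0.0, 61.0] [274.0, 95.0, 563.0] [(350, [9, 295]), (400, [-12, 228]), (450, [-32, 162]), (500, [-49, 95]), (550, [-50, 30]), (600, [-49, -30])]
10 20 0.0 [-32.0, 39.0, 10.0, 81.0, -7.0, 61.0] [261.0, 126.0, 564.0] [(350, [35, 295]), (400, [10, 228]), (450, [-13, 162]), (500, [-37, 95]), (550, [-50, 30]), (600, [-49, -30])]
20 20 0.0 [-38.0, 40.0, 20.0, 81.0, -15.0, 61.0] [249.0, 157.0, 560.0] [(350, [61, 295]), (400, [32, 228]), (450, [4, 162]), (500, [-23, 95]), (550, [-49, 30]), (600, [-50, -30])]
30 20 0.0 [-45.0, 42.0, 30.0, 81.0, -22.0, 62.0] [236.0, 191.0, 552.0] [(350, [87, 295]), (400, [54, 228]), (450, [22, 162]), (500, [-10, 95]), (550, [-40, 30]), (600, [-49, -30])]
40 20 0.0 [-51.0, 45.0, 40.0, 82.0, -30.0, 64.0] [224.0, 226.0, 538.0] [(350, [115, 295]), (400, [76, 228]), (450, [39, 162]), (500, [3, 95]), (550, [-30, 30]), (600, [-49, -30])]
```

Run:
```python
import cv2
im=cv2.imread("pics/d6.png")[0:260,380:660]; cv2.imwrite("pics/d6z.png",cv2.resize(im,None,fx=2.3,fy=2.3,interpolation=cv2.INTER_CUBIC))
```

```text
(no output)
```

View pics/d6z.png

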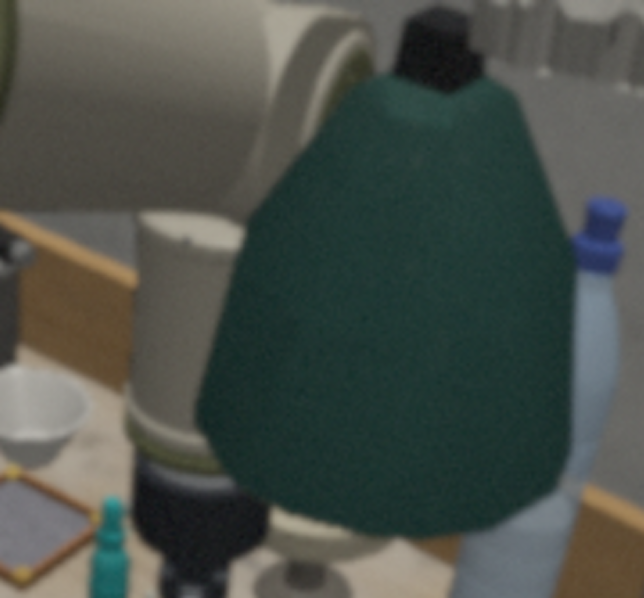

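```bash
cat > vis.py <<'E'
from lamp import *
import cv2, sys
from station import vision, robot
from h import K
i=vision.camera_info("wrist"); s=robot.get_state()
# camera relative to tool
def toolT(p,yaw):
    a=np.radians(yaw); M=np.array([[np.cos(a),np.sin(a),0],[np.sin(a),-np.cos(a),0],[0,0,-1]]); return M,np.array(p,float)
M0,p0=toolT(s["tcp_pos"],s["ee_rot"][2])
Rc,tc=np.array(i["R"]),np.array(i["t"])
RcT=Rc@M0; c_t=M0.T@(-Rc.T@tc-p0)
def pix(X,p,yaw):
    M,p=toolT(p,yaw); Y=(X-p)@M-c_t; c=Y@RcT.T
    k=K(i); return np.array([c[:,0]/c[:,2]*k[0,0]+k[0,2],c[:,1]/c[:,2]*k[1,1]+k[1,2],c[:,2]]).T
if __name__=="__main__":
    print(c_t)
    for p in [(560,400,480),(560,340,480),(520,340,480)]:
        q,c=ik(np.array(p,float),11,[-40,20,60,-6,95]); print(p,np.round(q).tolist(),round(c,2))
        for yaw in range(-60,200,20):
            o=[]
            for rho in (400,450,500,550,600):
                pts=lamp(rho); X=np.vstack([c0+r*np.c_[np.cos(t),np.sin(t),0*t] for c0,r in pts for t in [np.linspace(0,6.28,24)]])
                u=pix(X,p,yaw); ok=(u[:,2]>0)&(u[:,0]>0)&(u[:,0]<512)&(u[:,1]>0)&(u[:,1]<340)
                o.append((rho,round(ok.mean(),2)))
            print(yaw,o)
E
python3 vis.py
```

```text
[   0.41740228  -73.89860819 -143.33871986]
(560, 400, 480) [-41.0, 40.0, 11.0, 20.0, -8.0, 121.0] 0.0
-60 [(400, np.float64(0.0)), (450, np.float64(0.0)), (500, np.float64(0.04)), (550, np.float64(0.25)), (600, np.float64(0.57))]
-40 [(400, np.float64(0.0)), (450, np.float64(0.0)), (500, np.float64(0.0)), (550, np.float64(0.12)), (600, np.float64(0.39))]
-20 [(400, np.float64(0.0)), (450, np.float64(0.0)), (500, np.float64(0.0)), (550, np.float64(0.04)), (600, np.float64(0.24))]
0 [(400, np.float64(0.0)), (450, np.float64(0.0)), (500, np.float64(0.0)), (550, np.float64(0.04)), (600, np.float64(0.19))]
20 [(400, np.float64(0.0)), (450, np.float64(0.0)), (500, np.float64(0.0)), (550, np.float64(0.09)), (600, np.float64(0.24))]
40 [(400, np.float64(0.0)), (450, np.float64(0.0)), (500, np.float64(0.05)), (550, np.float64(0.22)), (600, np.float64(0.35))]
60 [(400, np.float64(0.0)), (450, np.float64(0.0)), (500, np.float64(0.06)), (550, np.float64(0.26)), (600, np.float64(0.54))]
80 [(400, np.float64(0.0)), (450, np.float64(0.0)), (500, np.float64(0.0)), (550, np.float64(0.19)), (600, np.
[... 3373 characters left out ...]
t64(0.18)), (550, np.float64(0.52)), (600, np.float64(0.77))]
100 [(400, np.float64(0.0)), (450, np.float64(0.0)), (500, np.float64(0.16)), (550, np.float64(0.43)), (600, np.float64(0.81))]
120 [(400, np.float64(0.0)), (450, np.float64(0.0)), (500, np.float64(0.13)), (550, np.float64(0.42)), (600, np.float64(0.75))]
140 [(400, np.float64(0.0)), (450, np.float64(0.0)), (500, np.float64(0.11)), (550, np.float64(0.36)), (600, np.float64(0.78))]
160 [(400, np.float64(0.0)), (450, np.float64(0.0)), (500, np.float64(0.01)), (550, np.float64(0.26)), (600, np.float64(0.59))]
180 [(400, np.float64(0.0)), (450, np.float64(0.0)), (500, np.float64(0.0)), (550, np.float64(0.19)), (600, np.float64(0.48))]
```

```bash
python3 -m jog '[{"offset":[0,0,-0.012],"turn":0},{"offset":[0,0,-0.045],"turn":0},{"offset":[0,0,-0.09],"turn":0},{"offset":[0,0,-0.14],"turn":0},{"offset":[0,0,-0.19],"turn":0},{"offset":[0,0,-0.235],"turn":0},{"offset":[0,0,-0.27],"turn":0},{"offset":[0,0,-0.28],"turn":0}]'
python3 - <<'E'
from h import *
im=vision.capture("wrist");cv2.imwrite("pics/g1.png",cv2.resize(im[:,:,::-1],(800,600)))
im=vision.capture("scene");cv2.imwrite("pics/g2.png",cv2.resize(im[:,:,::-1],(800,600)))
s=robot.get_state();print(s["tcp_pos"],s["qpos"].round(1),s["ee_rot"])
E
```

```text
t: 29.9
tcp_pos: [574.9, 374.6, 453.1]
ee_rot: [179.8, -0.3, 62.1]
ft_force: [0.6, 0.8, -0.9]
gripper_width: 0.268
[575.15587976 374.63870362 451.28362635] [-40.1  35.3  12.6  31.5  -7.9 113.5  29.1] [179.89611617  -0.18242276  62.05397816]
```

View pics/g1.png

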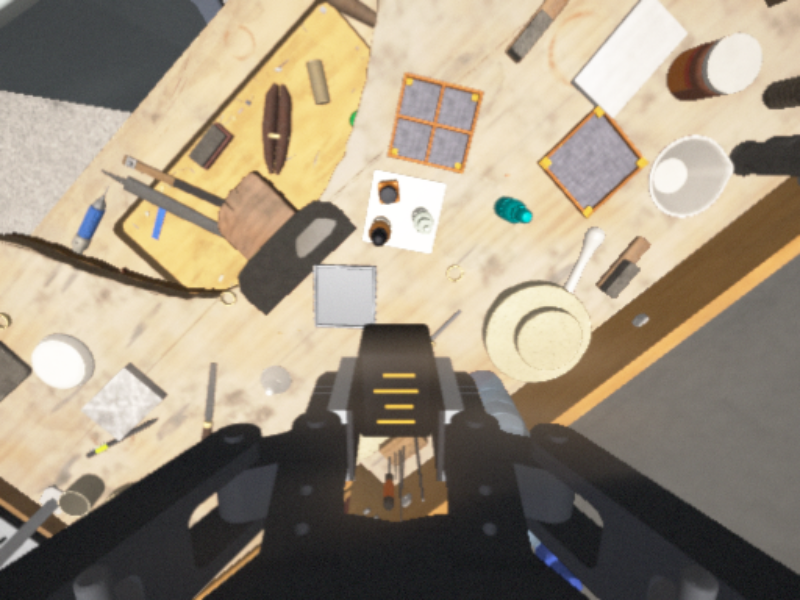

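View pics/g2.png

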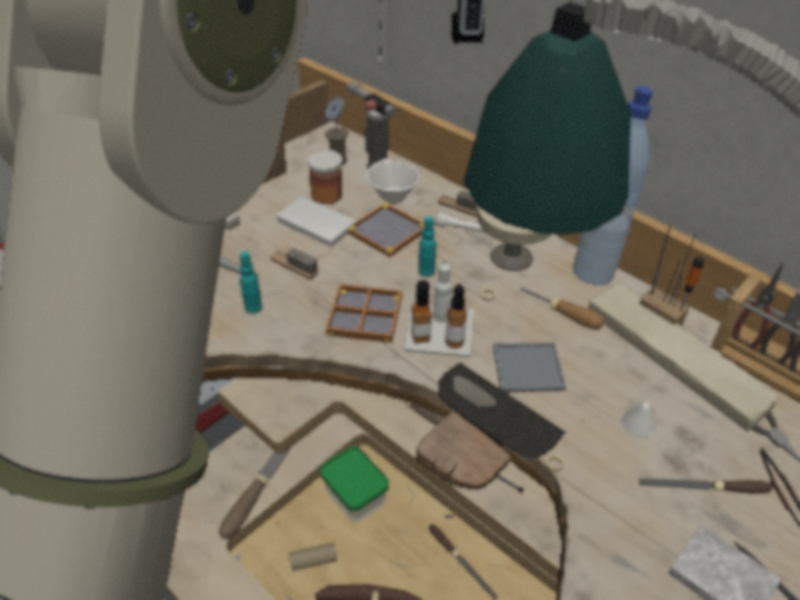

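Run:
```python
from vis import *
for rho in (450,480,500,520,550,600):
    o=[]
    for c0,r in lamp(rho)[::4]:
        t=np.linspace(0,6.28,8)
        u=pix(c0+r*np.c_[np.cos(t),np.sin(t),0*t],(575,374.6,452),62)
        k=[tuple((x[:2]*1.5625).round().astype(int).tolist()) for x in u if x[2]>0 and -50<x[0]<560 and -50<x[1]<400]
        o.append(k)
    print(rho,o)
```

```text
450 [[], [], []]
480 [[(-54, 423)], [], []]
500 [[(-22, 494), (21, 419), (-39, 316), (-23, 495)], [], []]
520 [[(40, 489), (85, 415), (32, 315), (-63, 493), (40, 489)], [], []]
550 [[(120, 483), (167, 411), (122, 314), (7, 271), (-68, 419), (20, 486), (119, 483)], [(-4, 577), (41, 505), (-19, 406), (-4, 577)], []]
600 [[(226, 474), (276, 405), (241, 314), (135, 272), (49, 321), (52, 413), (130, 477), (225, 474)], [(149, 559), (199, 490), (155, 398), (38, 355), (-51, 405), (-41, 499), (47, 562), (148, 559)], [(-63, 608)]]
```

Run:
```python
from vis import *
for p in [(540,280,480),(560,300,500),(500,280,520)]:
    q,c=ik(np.array(p,float),12,[-38,25,45,-6,110]); print(p,np.round(q).tolist(),round(c,2))
    for yaw in (40,60,80,100,120,140):
        o=[]
        for rho in (350,400,430,460,490):
            pts=lamp(rho); X=np.vstack([c0+r*np.c_[np.cos(t),np.sin(t),0*t] for c0,r in pts for t in [np.linspace(0,6.28,24)]])
            u=pix(X,p,yaw); ok=(u[:,2]>0)&(u[:,0]>0)&(u[:,0]<512)&(u[:,1]>0)&(u[:,1]<290)
            o.append((rho,float(round(ok.mean(),2))))
        print(yaw,o)
```

```text
(540, 280, 480) [-37.0, 23.0, 12.0, 46.0, -5.0, 111.0] 0.0
40 [(350, 0.0), (400, 0.0), (430, 0.01), (460, 0.06), (490, 0.19)]
60 [(350, 0.0), (400, 0.0), (430, 0.02), (460, 0.1), (490, 0.22)]
80 [(350, 0.0), (400, 0.0), (430, 0.0), (460, 0.12), (490, 0.32)]
100 [(350, 0.0), (400, 0.0), (430, 0.02), (460, 0.13), (490, 0.3)]
120 [(350, 0.0), (400, 0.0), (430, 0.0), (460, 0.12), (490, 0.28)]
140 [(350, 0.0), (400, 0.0), (430, 0.0), (460, 0.03), (490, 0.23)]
(560, 300, 500) [-36.0, 29.0, 12.0, 34.0, -7.0, 117.0] 0.0
40 [(350, 0.0), (400, 0.0), (430, 0.01), (460, 0.06), (490, 0.18)]
60 [(350, 0.0), (400, 0.0), (430, 0.0), (460, 0.13), (490, 0.27)]
80 [(350, 0.0), (400, 0.0), (430, 0.0), (460, 0.1), (490, 0.26)]
100 [(350, 0.0), (400, 0.0), (430, 0.0), (460, 0.09), (490, 0.24)]
120 [(350, 0.0), (400, 0.0), (430, 0.0), (460, 0.07), (490, 0.22)]
140 [(350, 0.0), (400, 0.0), (430, 0.0), (460, 0.0), (490, 0.1)]
(500, 280, 520) [-39.0, 20.0, 12.0, 45.0, -4.0, 115.0] 0.0
40 [(350, 0.0), (400, 0.01), (430, 0.07), (460, 0.14), (490, 0.21)]
60 [(350, 0.0), (400, 0.03), (430, 0.11), (460, 0.25), (490, 0.41)]
80 [(350, 0.0), (400, 0.0), (430, 0.15), (460, 0.35), (490, 0.59)]
100 [(350, 0.0), (400, 0.02), (430, 0.15), (460, 0.32), (490, 0.59)]
120 [(350, 0.0), (400, 0.01), (430, 0.11), (460, 0.29), (490, 0.56)]
140 [(350, 0.0), (400, 0.0), (430, 0.03), (460, 0.23), (490, 0.48)]
```

```bash
python3 -c "
from h import *
go(515,285,505,62)"
```

```text
t 30.0 offset [-0.1074 -0.0111 -0.0537] turn 0.0009
```

```bash
python3 -m jog '[{"offset":[-0.01,-0.001,-0.01],"turn":0},{"offset":[-0.03,-0.003,-0.025],"turn":0},{"offset":[-0.055,-0.006,-0.04],"turn":0},{"offset":[-0.08,-0.008,-0.05],"turn":0},{"offset":[-0.1,-0.01,-0.0535],"turn":0},{"offset":[-0.1074,-0.011,-0.0537],"turn":0},{"offset":[-0.1074,-0.011,-0.0537],"turn":0}]'
python3 - <<'E'
from h import *
im=vision.capture("wrist");cv2.imwrite("pics/g3.png",cv2.resize(im[:,:,::-1],(800,600)))
s=robot.get_state();print(s["tcp_pos"],s["qpos"].round(1),s["ee_rot"])
from vis import *
for rho in (380,400,420,440,460,480,500):
    o=[]
    for c0,r in lamp(rho)[::4]:
        t=np.linspace(0,6.28,8)
        u=pix(c0+r*np.c_[np.cos(t),np.sin(t),0*t],s["tcp_pos"],62)
        o.append([tuple((x[:2]*1.5625).round().astype(int).tolist()) for x in u if x[2]>0 and -50<x[0]<560 and -50<x[1]<400])
    print(rho,o)
E
```

```text
t: 30.88
tcp_pos: [514.7, 284.2, 503.0]
ee_rot: [-180.0, -0.0, 62.0]
ft_force: [-0.1, 0.4, -0.3]
gripper_width: 0.264
[514.90532559 284.79924863 502.37330324] [-39.4  21.3  13.3  45.5  -5.3 113.6  32.9] [-1.79960396e+02  2.27628964e-02  6.20257056e+01]
380 [[], [], []]
400 [[(-65, 467), (-29, 397), (-65, 467)], [], []]
420 [[(8, 464), (47, 395), (-3, 304), (8, 464)], [], []]
440 [[(72, 460), (113, 393), (68, 304), (-38, 264), (-20, 463), (71, 461)], [(-57, 537), (-19, 470), (-76, 380), (-57, 537)], []]
460 [[(127, 458), (170, 392), (130, 304), (28, 265), (-50, 311), (-41, 399), (37, 460), (127, 458)], [(21, 531), (61, 466), (12, 378), (-73, 534), (21, 531)], []]
480 [[(176, 455), (221, 391), (185, 305), (86, 266), (8, 311), (13, 398), (87, 458), (176, 455)], [(89, 526), (132, 462), (88, 377), (-18, 338), (-3, 529), (89, 526)], []]
500 [[(220, 453), (266, 389), (233, 305), (137, 267), (59, 311), (61, 396), (132, 456), (219, 453)], [(149, 522), (193, 459), (154, 375), (52, 338), (-26, 382), (-19, 466), (58, 524), (148, 522)], [(11, 591), (-26, 537)]]
```

View pics/g3.png

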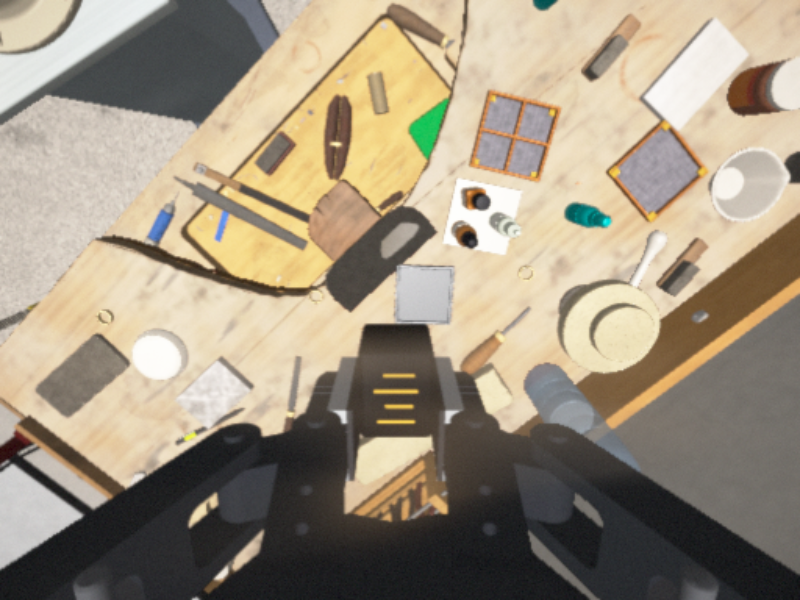

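```bash
python3 -c "
from h import *
go(636,275,240,62)"
```

```text
t 30.93 offset [0.0481 0.1115 0.2624] turn 0.0004
```

```bash
python3 -m jog '[{"offset":[0.006,0.014,0.015],"turn":0},{"offset":[0.016,0.036,0.045],"turn":0},{"offset":[0.026,0.06,0.085],"turn":0},{"offset":[0.036,0.083,0.13],"turn":0},{"offset":[0.044,0.1,0.175],"turn":0},{"offset":[0.0475,0.11,0.22],"turn":0},{"offset":[0.048,0.1115,0.25],"turn":0},{"offset":[0.048,0.1115,0.262],"turn":0}]'
python3 - <<'E'
from h import *
im=vision.capture("wrist");cv2.imwrite("pics/g4.png",cv2.resize(im[:,:,::-1],(800,600)))
im=vision.capture("scene");cv2.imwrite("pics/g5.png",cv2.resize(im[:,:,::-1],(800,600)))
s=robot.get_state();print(s["tcp_pos"],s["qpos"].round(1))
from lamp import *
q=s["qpos"];print([(r,clear(q,r)) for r in (300,350,380,400,415)])
for z in (100,50,18):
    q2,c=ik(np.array([636,275,z]),q[2],q[[0,1,3,4,5]]);print(z,[(r,clear(q2,r)) for r in (300,350,380,400,415)])
E
```

```text
t: 31.92
tcp_pos: [635.6, 273.7, 235.7]
ee_rot: [-179.8, 0.3, 62.0]
ft_force: [0.1, 0.1, 0.1]
gripper_width: 0.27
[635.72731086 274.27696763 238.08602667] [-33.8  31.2  13.   65.2  -6.7  84.5  40.1]
[(300, [66, 315]), (350, [50, 258]), (380, [42, 224]), (400, [36, 201]), (415, [32, 184])]
100 [(300, [68, 334]), (350, [45, 269]), (380, [32, 231]), (400, [24, 206]), (415, [17, 187])]
50 [(300, [70, 352]), (350, [46, 286]), (380, [31, 246]), (400, [22, 220]), (415, [15, 200])]
18 [(300, [73, 367]), (350, [47, 300]), (380, [32, 260]), (400, [22, 233]), (415, [14, 213])]
```

View pics/g4.png

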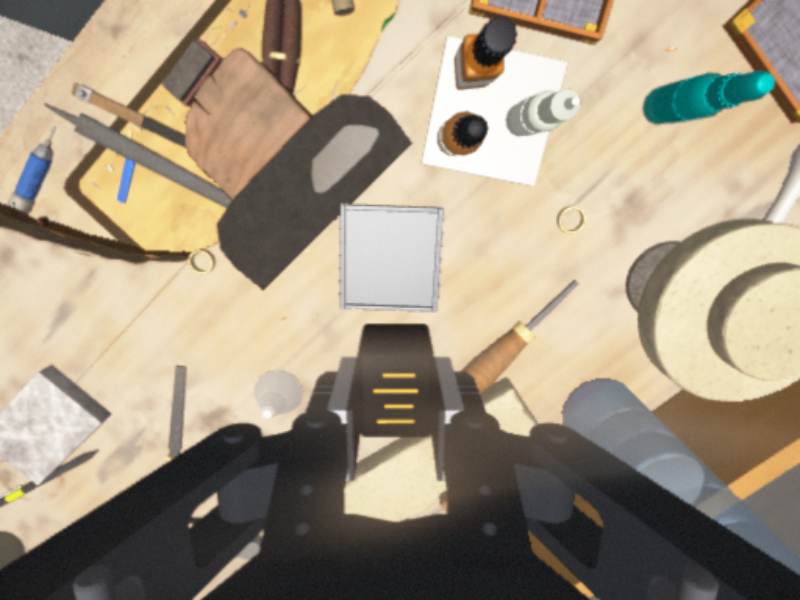

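View pics/g5.png

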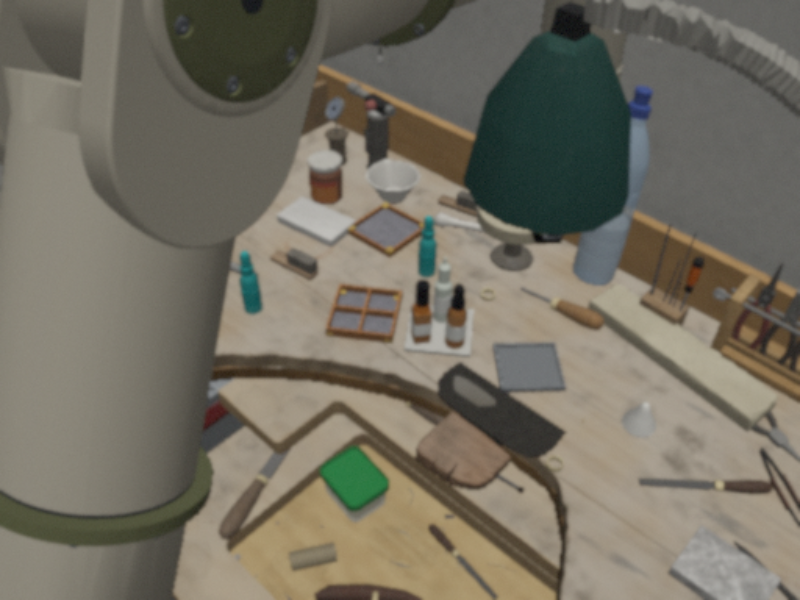

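Run:
```python
from h import *
P=[onz("wrist",(u/1.5625,v/1.5625),9) for u,v in [(341,204),(443,208),(438,312),(340,308)]]
print(np.round(P,1).tolist(),np.mean(P,0))
go(637,266,40,61)
```

```text
[[580.1, 254.0, 9.0], [621.5, 325.2, 9.0], [699.0, 282.1, 9.0], [656.3, 209.2, 9.0]] [639.24289308 267.61385412   9.        ]
t 32.02 offset [-0.0067  0.005   0.1981] turn 0.0174
```

```bash
python3 -m jog '[{"offset":[-0.001,0.001,0.015],"turn":0},{"offset":[-0.003,0.002,0.045],"turn":0.01},{"offset":[-0.005,0.004,0.085],"turn":0.017},{"offset":[-0.0067,0.005,0.125],"turn":0.017},{"offset":[-0.0067,0.005,0.16],"turn":0.017},{"offset":[-0.0067,0.005,0.185],"turn":0.017},{"offset":[-0.0067,0.005,0.197],"turn":0.017},{"offset":[-0.0067,0.005,0.197],"turn":0.017}]'
python3 - <<'E'
from h import *
crop(vision.capture("side"),180,80,120,120,5,"g6.png")
s=robot.get_state();print(s["tcp_pos"],s["qpos"].round(1),s["ft_force"])
go(637,266,18.5,61)
E
```

```text
t: 33.02
tcp_pos: [637.4, 266.2, 43.6]
ee_rot: [-180.0, 0.0, 61.0]
ft_force: [0.4, -0.5, -0.5]
gripper_width: 0.267
[637.97060918 266.45001093  44.62820484] [-33.   38.1  11.7  79.6  -8.1  63.1  41. ] [0.74512587 0.28635375 0.39684159]
t 33.08 offset [-0.0009 -0.0006  0.0261] turn 0.0005
```

View pics/g6.png

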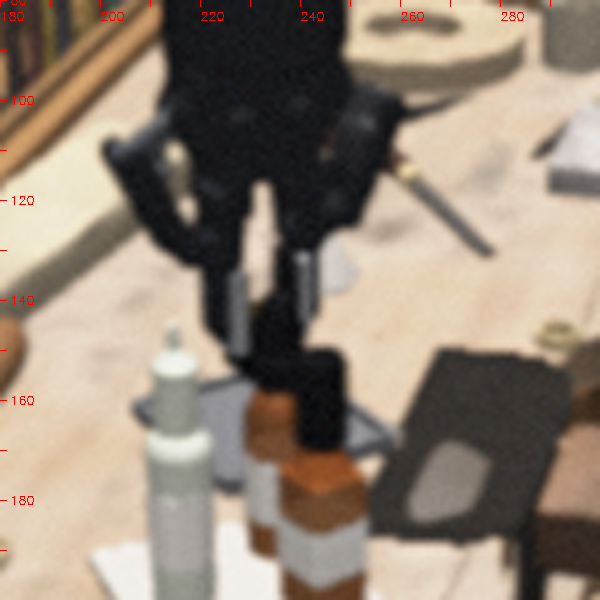

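```bash
python3 -m jog '[{"offset":[-0.0005,0,0.008],"turn":0},{"offset":[-0.0005,0,0.017],"turn":0},{"offset":[-0.0005,0,0.023],"turn":0},{"offset":[-0.0005,0,0.0255],"turn":0},{"offset":[-0.0005,0,0.0255],"turn":0},{"offset":[-0.0005,0,0.0255],"turn":0}]'
python3 -c "
from h import *
vision.capture('side');s=robot.get_state();print(s['tcp_pos'],s['ft_force'])"
```

```text
t: 33.83
tcp_pos: [637.3, 265.8, 18.4]
ee_rot: [180.0, -0.0, 61.0]
ft_force: [-0.6, 0.3, -0.5]
gripper_width: 0.268
[637.3055835  265.86740558  18.37792295] [ 0.61953677  0.36325218 -0.5654494 ]
```

```bash
python3 -m jog '[{"offset":[0,0,0.001],"turn":0},{"offset":[0,0,0.001],"turn":0},{"offset":[0,0,0.001],"turn":0}]'
python3 -m jog '[{"offset":[0,0,0],"turn":0},{"offset":[0,0,0],"turn":0},{"offset":[0,0,0],"turn":0},{"offset":[0,0,0],"turn":0}]' 60
python3 -m jog '[{"offset":[0,0,-0.01],"turn":0},{"offset":[0,0,-0.035],"turn":0},{"offset":[0,0,-0.07],"turn":0},{"offset":[0,0,-0.105],"turn":0},{"offset":[0,0,-0.14],"turn":0},{"offset":[0,0,-0.16],"turn":0},{"offset":[0,0,-0.165],"turn":0}]'
python3 - <<'E'
from h import *
im=vision.capture("wrist");cv2.imwrite("pics/g7.png",cv2.resize(im[:,:,::-1],(800,600)))
s=robot.get_state();print(s["tcp_pos"],s["qpos"].round(1))
E
```

```text
t: 34.25
tcp_pos: [637.3, 265.9, 17.5]
ee_rot: [180.0, -0.0, 61.0]
ft_force: [0.7, 0.2, 2.3]
gripper_width: 0.267
t: 34.75
tcp_pos: [637.1, 265.8, 17.1]
ee_rot: [-180.0, 0.0, 61.0]
ft_force: [0.2, -0.6, -0.7]
gripper_width: 0.601
t: 35.62
tcp_pos: [638.0, 266.1, 184.8]
ee_rot: [179.9, -0.2, 61.0]
ft_force: [0.7, -1.4, 0.0]
gripper_width: 0.599
[637.68451743 265.93992442 184.01382589] [-33.4  31.8  13.   71.1  -7.   77.7  40.1]
```

View pics/g7.png

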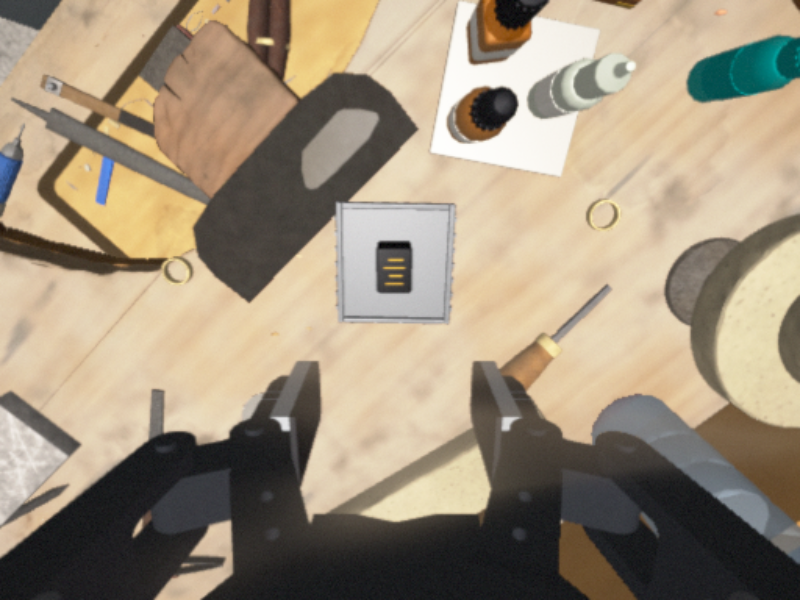

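The stone lies flat in the centre of the tray at (394,267), streaks up. The bottles go back next, dropper first.

```bash
python3 -c "
from h import *
go(577.9,353.3,150,50)"
```

```text
t 35.67 offset [ 0.0475 -0.0946  0.034 ] turn 0.1923
```

```bash
python3 -m jog '[{"offset":[0.006,-0.012,0],"turn":0.02},{"offset":[0.017,-0.034,0],"turn":0.07},{"offset":[0.03,-0.06,0],"turn":0.13},{"offset":[0.041,-0.082,0],"turn":0.175},{"offset":[0.0465,-0.0925,0.005],"turn":0.192},{"offset":[0.0475,-0.0946,0.02],"turn":0.1923},{"offset":[0.0475,-0.0946,0.034],"turn":0.1923},{"offset":[0.0475,-0.0946,0.034],"turn":0.1923}]' 60
python3 -c "
from h import *
vision.capture('side');go(577.9,353.3,75,50)"
```

```text
t: 36.67
tcp_pos: [577.1, 351.2, 145.6]
ee_rot: [-180.0, 0.2, 49.9]
ft_force: [-0.5, 0.0, 0.3]
gripper_width: 0.598
t 36.73 offset [ 0.0014 -0.0008  0.0719] turn -0.0014
```

```bash
python3 -m jog '[{"offset":[0.0005,0,0.015],"turn":0},{"offset":[0.0005,0,0.04],"turn":0},{"offset":[0.0005,0,0.06],"turn":0},{"offset":[0.0005,0,0.07],"turn":0},{"offset":[0.0005,0,0.0725],"turn":0},{"offset":[0.0005,0,0.0725],"turn":0},{"offset":[0.0005,0,0.0725],"turn":0}]'
python3 - <<'E'
from h import *
crop(vision.capture("side"),170,90,130,130,4,"h1.png")
crop(vision.capture("scene"),240,100,120,130,4,"h2.png")
go(577.9,353.3,75,50)
E
```

```text
t: 37.6
tcp_pos: [578.2, 353.9, 76.6]
ee_rot: [180.0, -0.1, 50.0]
ft_force: [0.2, -0.0, -0.3]
gripper_width: 0.604
t 37.7 offset [-0.0005  0.0002  0.0014] turn 0.0001
```

View pics/h1.png

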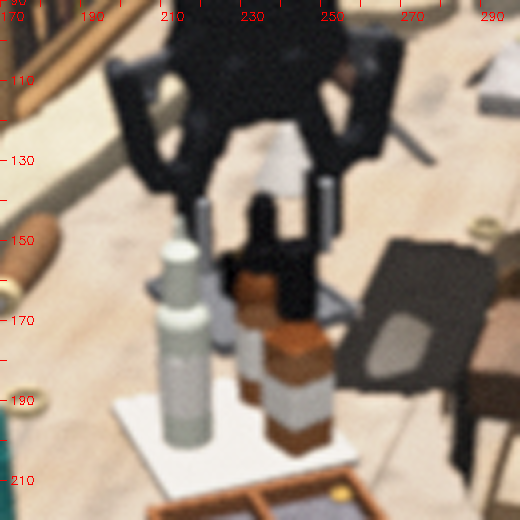

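View pics/h2.png

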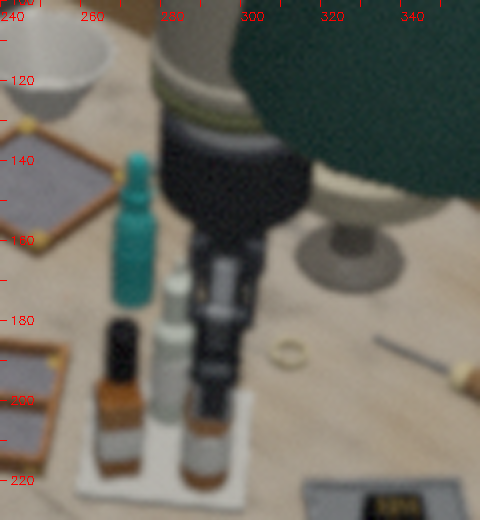

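```bash
python3 -m jog '[{"offset":[0,0,0.0014],"turn":0},{"offset":[0,0,0.0014],"turn":0},{"offset":[0,0,0.0014],"turn":0},{"offset":[0,0,0.0014],"turn":0},{"offset":[0,0,0.0014],"turn":0},{"offset":[0,0,0.0014],"turn":0}]' 5 35
python3 -c "
from h import *
print(robot.get_state()['tcp_pos'])"
python3 -m jog '[{"offset":[0,0,-0.008],"turn":0},{"offset":[0,0,-0.025],"turn":0},{"offset":[0,0,-0.05],"turn":0},{"offset":[0,0,-0.08],"turn":0},{"offset":[0,0,-0.105],"turn":0},{"offset":[0,0,-0.125],"turn":0},{"offset":[0,0,-0.13],"turn":0},{"offset":[0,0,-0.13],"turn":0}]'
python3 -c "
from h import *
vision.capture('side');go(501.9,435.2,73,50.3);print(robot.get_state()['tcp_pos'])"
```

```text
t: 38.45
tcp_pos: [577.8, 353.7, 74.4]
ee_rot: [180.0, -0.0, 50.0]
ft_force: [-0.2, 0.1, 1.4]
gripper_width: 0.187
[577.79407062 353.65282793  74.376903  ]
t: 39.45
tcp_pos: [577.8, 353.6, 204.6]
ee_rot: [180.0, -0.0, 50.0]
ft_force: [0.1, 0.8, -1.1]
gripper_width: 0.188
t 39.5 offset [ 0.0141 -0.1105  0.1307] turn -0.0052
[577.46339955 353.39433791 203.73776073]
```

```bash
python3 -m jog '[{"offset":[0.0015,-0.012,0],"turn":0},{"offset":[0.0045,-0.035,0],"turn":0},{"offset":[0.008,-0.062,0],"turn":0},{"offset":[0.0112,-0.088,0],"turn":0},{"offset":[0.0134,-0.105,0],"turn":0},{"offset":[0.0141,-0.1105,0.01],"turn":0},{"offset":[0.0141,-0.1105,0.03],"turn":0},{"offset":[0.0141,-0.1105,0.04],"turn":0}]'
python3 -m jog '[{"offset":[0,0,0.015],"turn":0},{"offset":[0,0,0.035],"turn":0},{"offset":[0,0,0.055],"turn":0},{"offset":[0,0,0.065],"turn":0},{"offset":[0,0,0.068],"turn":0},{"offset":[0,0,0.068],"turn":0}]'
python3 - <<'E'
from h import *
crop(vision.capture("side"),180,100,140,140,4,"h3.png")
crop(vision.capture("scene"),180,100,120,130,4,"h4.png")
go(501.9,435.2,72,50.3);print(robot.get_state()['tcp_pos'])
E
```

```text
t: 40.5
tcp_pos: [502.0, 434.2, 162.3]
ee_rot: [180.0, 0.1, 49.9]
ft_force: [0.4, -0.8, -1.5]
gripper_width: 0.19
t: 41.25
tcp_pos: [502.4, 435.5, 96.8]
ee_rot: [180.0, -0.0, 50.0]
ft_force: [0.0, -0.2, -0.9]
gripper_width: 0.186
t 41.35 offset [-0.0008 -0.0002  0.0252] turn -0.0052
[502.5902702  435.70791348  97.2196349 ]
```

View pics/h3.png

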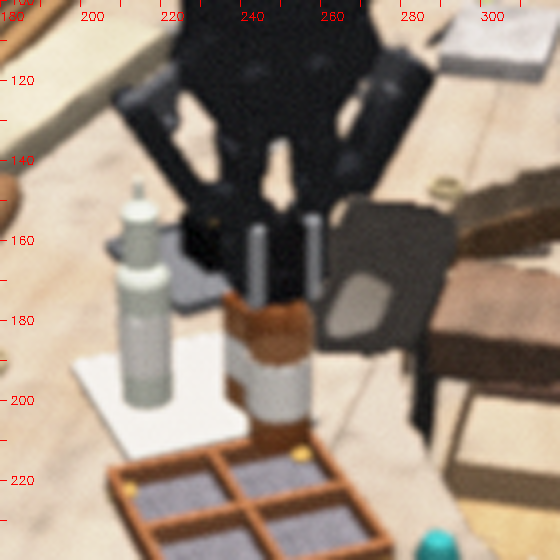

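View pics/h4.png

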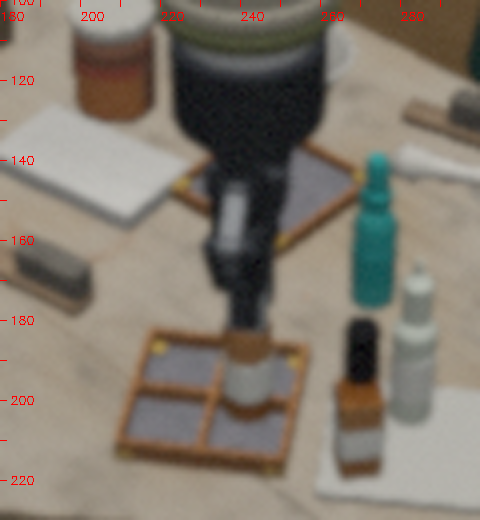

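Tracking well. I'll lower it into its cell.

```bash
python3 -m jog '[{"offset":[-0.0005,0,0.008],"turn":0},{"offset":[-0.0005,0,0.017],"turn":0},{"offset":[-0.0005,0,0.023],"turn":0},{"offset":[-0.0005,0,0.025],"turn":0},{"offset":[-0.0005,0,0.025],"turn":0},{"offset":[-0.0005,0,0.025],"turn":0}]'
python3 - <<'E'
from h import *
crop(vision.capture("side"),180,100,140,140,4,"h5.png")
s=robot.get_state();print(s['tcp_pos'],s["ft_force"])
E
```

```text
t: 42.1
tcp_pos: [501.9, 435.0, 71.4]
ee_rot: [180.0, -0.0, 50.0]
ft_force: [-0.9, -0.5, 1.2]
gripper_width: 0.184
[501.87197047 435.03543768  71.37266923] [-0.40549887 -0.83913241  0.90426728]
```

View pics/h5.png

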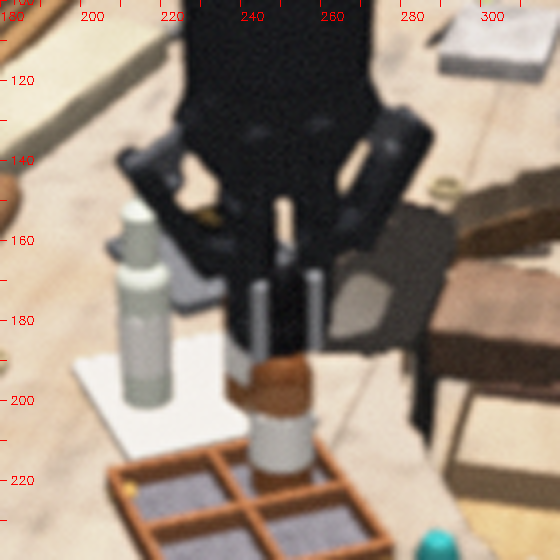

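```bash
python3 -m jog '[{"offset":[0,0,0],"turn":0},{"offset":[0,0,0],"turn":0},{"offset":[0,0,0],"turn":0},{"offset":[0,0,0],"turn":0}]' 60
python3 -m jog '[{"offset":[0,0,-0.01],"turn":0},{"offset":[0,0,-0.04],"turn":0},{"offset":[0,0,-0.075],"turn":-0.05},{"offset":[0,0,-0.095],"turn":-0.2},{"offset":[0,0,-0.1],"turn":-0.38},{"offset":[0,0,-0.1],"turn":-0.56},{"offset":[0,0,-0.1],"turn":-0.74},{"offset":[0,0,-0.1],"turn":-0.92}]'
python3 -c "
from h import *
vision.capture('side');go(589.1,405.4,150,139.7)"
```

```text
t: 42.65
tcp_pos: [501.8, 435.0, 71.2]
ee_rot: [-180.0, 0.0, 50.0]
ft_force: [0.5, -0.8, -1.4]
gripper_width: 0.602
t: 43.65
tcp_pos: [502.0, 435.0, 172.2]
ee_rot: [180.0, -0.0, 103.0]
ft_force: [-0.5, -0.3, -0.3]
gripper_width: 0.598
t 43.7 offset [-0.0491  0.0777  0.0222] turn -0.631
```

```bash
python3 -m jog '[{"offset":[-0.006,0.009,0],"turn":-0.12},{"offset":[-0.017,0.027,0],"turn":-0.28},{"offset":[-0.03,0.048,0],"turn":-0.44},{"offset":[-0.042,0.066,0],"turn":-0.58},{"offset":[-0.048,0.076,0],"turn":-0.63},{"offset":[-0.0491,0.0777,0.01],"turn":-0.631},{"offset":[-0.0491,0.0777,0.022],"turn":-0.631},{"offset":[-0.0491,0.0777,0.022],"turn":-0.631}]'
python3 -c "
from h import *
vision.capture('side');go(589.1,405.4,75.8,139.7)"
```

```text
t: 44.7
tcp_pos: [586.8, 404.3, 147.2]
ee_rot: [-179.8, -0.1, 138.9]
ft_force: [-0.1, -0.3, 0.8]
gripper_width: 0.596
t 44.75 offset [-0.0009  0.0019  0.0724] turn -0.0143
```

```bash
python3 -m jog '[{"offset":[0,0,0.015],"turn":-0.003},{"offset":[0,0,0.04],"turn":-0.003},{"offset":[0,0,0.06],"turn":-0.003},{"offset":[0,0,0.07],"turn":-0.003},{"offset":[0,0,0.0735],"turn":-0.003},{"offset":[0,0,0.0735],"turn":-0.003},{"offset":[0,0,0.0735],"turn":-0.003}]'
python3 - <<'E'
from h import *
crop(vision.capture("side"),160,90,130,130,4,"i1.png")
crop(vision.capture("scene"),220,100,120,130,4,"i2.png")
go(589.1,405.4,76,139.7)
E
```

```text
t: 45.62
tcp_pos: [588.9, 404.6, 76.8]
ee_rot: [179.9, 0.0, 139.0]
ft_force: [-0.2, 0.8, 0.5]
gripper_width: 0.597
t 45.73 offset [0.0004 0.0009 0.0006] turn -0.0116
```

View pics/i2.png

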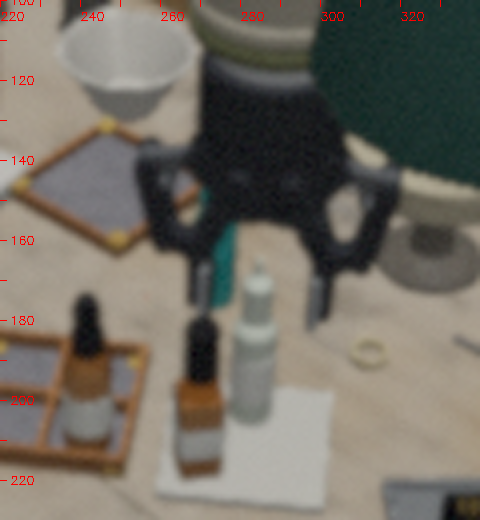

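```bash
python3 -m jog '[{"offset":[0,0.0005,0.0005],"turn":0},{"offset":[0,0.0005,0.0005],"turn":0},{"offset":[0,0.0005,0.0005],"turn":0},{"offset":[0,0.0005,0.0005],"turn":0},{"offset":[0,0.0005,0.0005],"turn":0},{"offset":[0,0.0005,0.0005],"turn":0}]' 5 35
python3 -c "
from h import *
print(robot.get_state()['tcp_pos'])"
python3 -m jog '[{"offset":[0,0,-0.008],"turn":0},{"offset":[0,0,-0.025],"turn":0},{"offset":[0,0,-0.05],"turn":0},{"offset":[0,0,-0.075],"turn":0},{"offset":[0,0,-0.092],"turn":0},{"offset":[0,0,-0.1],"turn":0},{"offset":[0,0,-0.1],"turn":0}]'
python3 -c "
from h import *
vision.capture('side');go(528,473,100,139.7);print(robot.get_state()['tcp_pos'])"
```

```text
t: 46.48
tcp_pos: [588.8, 404.9, 75.7]
ee_rot: [180.0, -0.0, 139.1]
ft_force: [-0.5, 1.4, 4.4]
gripper_width: 0.187
[588.80151092 404.91034515  75.65914954]
t: 47.35
tcp_pos: [588.8, 404.6, 175.5]
ee_rot: [180.0, 0.0, 139.0]
ft_force: [-0.2, 0.4, -0.1]
gripper_width: 0.187
t 47.4 offset [0.0907 0.0121 0.0746] turn -0.0115
[588.51439618 404.39213177 174.58129087]
```

```bash
python3 -m jog '[{"offset":[0.01,0.0013,0],"turn":0},{"offset":[0.03,0.004,0],"turn":0},{"offset":[0.055,0.0074,0],"turn":0},{"offset":[0.077,0.0103,0],"turn":-0.005},{"offset":[0.0885,0.0118,0.005],"turn":-0.011},{"offset":[0.0907,0.0121,0.025],"turn":-0.011},{"offset":[0.0907,0.0121,0.055],"turn":-0.011},{"offset":[0.0907,0.0121,0.072],"turn":-0.011}]'
python3 -m jog '[{"offset":[0,0,0],"turn":0},{"offset":[0,0,0],"turn":0}]'
python3 - <<'E'
from h import *
crop(vision.capture("side"),170,100,140,140,4,"i3.png")
go(528,473,73,139.7)
E
```

```text
t: 48.4
tcp_pos: [527.5, 472.5, 101.1]
ee_rot: [-179.8, 0.0, 139.7]
ft_force: [-0.6, 0.0, -0.9]
gripper_width: 0.184
t: 48.65
tcp_pos: [528.7, 473.6, 104.5]
ee_rot: [179.9, 0.0, 139.7]
ft_force: [-0.4, 0.6, -0.1]
gripper_width: 0.188
t 48.7 offset [ 0.0002 -0.0011  0.0318] turn -0.0007
```

View pics/i3.png

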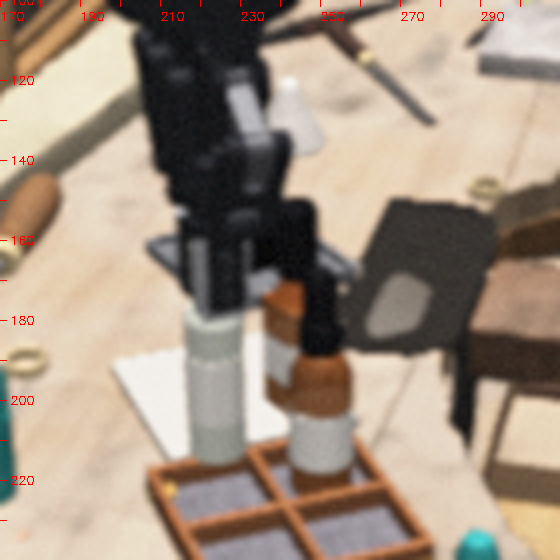

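```bash
python3 -m jog '[{"offset":[0,-0.001,0.01],"turn":0},{"offset":[0,-0.001,0.02],"turn":0},{"offset":[0,-0.001,0.027],"turn":0},{"offset":[0,-0.001,0.03],"turn":0},{"offset":[0,-0.001,0.0312],"turn":0},{"offset":[0,-0.001,0.0312],"turn":0},{"offset":[0,-0.001,0.0312],"turn":0}]'
python3 - <<'E'
from h import *
crop(vision.capture("side"),170,100,140,140,4,"i4.png")
s=robot.get_state();print(s['tcp_pos'],s["ft_force"])
E
```

```text
t: 49.58
tcp_pos: [527.7, 472.7, 72.6]
ee_rot: [180.0, 0.0, 139.7]
ft_force: [-0.9, -0.3, 3.7]
gripper_width: 0.187
[527.69283135 472.69182011  72.67323833] [-1.09888204 -0.16059594  4.24810462]
```

View pics/i4.png

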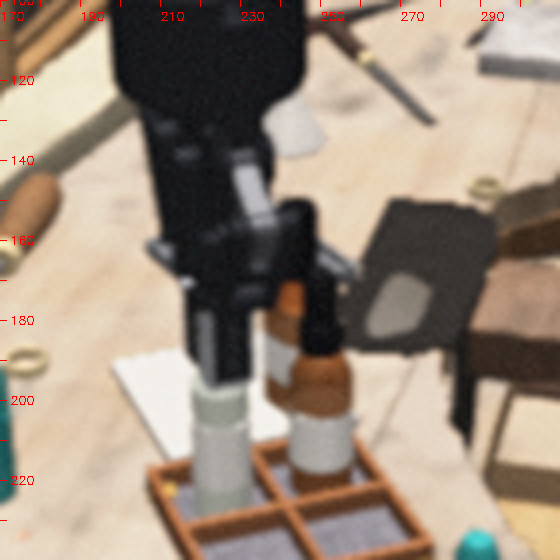

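```bash
python3 -m jog '[{"offset":[0,0,0],"turn":0},{"offset":[0,0,0],"turn":0},{"offset":[0,0,0],"turn":0},{"offset":[0,0,0],"turn":0}]' 60
python3 -m jog '[{"offset":[0,0,-0.01],"turn":0},{"offset":[0,0,-0.04],"turn":0},{"offset":[0,0,-0.075],"turn":0.05},{"offset":[0,0,-0.095],"turn":0.2},{"offset":[0,0,-0.1],"turn":0.38},{"offset":[0,0,-0.1],"turn":0.56},{"offset":[0,0,-0.1],"turn":0.74},{"offset":[0,0,-0.1],"turn":0.92}]'
python3 -c "
from h import *
vision.capture('side');go(542.1,384.4,150,50)"
```

```text
t: 50.12
tcp_pos: [527.5, 472.3, 71.8]
ee_rot: [-180.0, -0.0, 139.7]
ft_force: [-0.8, -0.4, -0.7]
gripper_width: 0.597
t: 51.12
tcp_pos: [527.6, 472.7, 173.1]
ee_rot: [180.0, -0.1, 86.6]
ft_force: [0.1, 0.7, -0.8]
gripper_width: 0.599
t 51.17 offset [-0.0872  0.0205  0.023 ] turn 0.6306
```

```bash
python3 -m jog '[{"offset":[-0.01,0.002,0],"turn":0.12},{"offset":[-0.03,0.007,0],"turn":0.28},{"offset":[-0.054,0.0127,0],"turn":0.44},{"offset":[-0.075,0.0176,0],"turn":0.58},{"offset":[-0.0855,0.0201,0],"turn":0.63},{"offset":[-0.0872,0.0205,0.01],"turn":0.6306},{"offset":[-0.0872,0.0205,0.022],"turn":0.6306},{"offset":[-0.0872,0.0205,0.022],"turn":0.6306}]'
python3 -m jog '[{"offset":[0,0,0.015],"turn":0},{"offset":[0,0,0.035],"turn":0},{"offset":[0,0,0.05],"turn":0},{"offset":[0,0,0.057],"turn":0},{"offset":[0,0,0.057],"turn":0},{"offset":[0,0,0.057],"turn":0}]'
python3 - <<'E'
from h import *
crop(vision.capture("side"),180,90,130,130,4,"j1.png")
crop(vision.capture("scene"),220,100,120,130,4,"j2.png")
go(542.1,384.4,78,50)
E
```

```text
t: 52.18
tcp_pos: [541.9, 384.8, 147.8]
ee_rot: [-179.9, 0.2, 51.0]
ft_force: [-0.5, -0.5, -0.2]
gripper_width: 0.597
t: 52.92
tcp_pos: [543.8, 384.6, 93.8]
ee_rot: [180.0, -0.1, 50.8]
ft_force: [-0.2, -0.2, 0.3]
gripper_width: 0.603
t 53.02 offset [-0.0012 -0.0012  0.0159] turn 0.0145
```

View pics/j1.png

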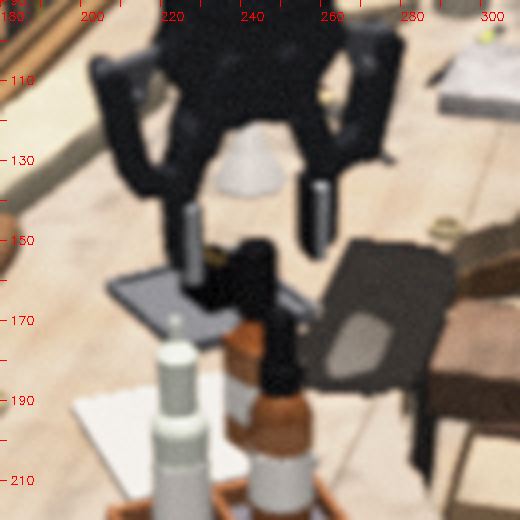

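View pics/j2.png

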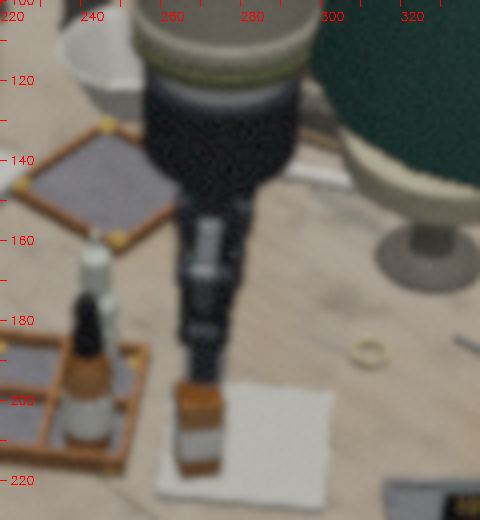

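```bash
python3 -m jog '[{"offset":[-0.001,-0.001,0.006],"turn":0.013},{"offset":[-0.001,-0.001,0.013],"turn":0.013},{"offset":[-0.001,-0.001,0.0155],"turn":0.013},{"offset":[-0.001,-0.001,0.0155],"turn":0.013},{"offset":[-0.001,-0.001,0.0155],"turn":0.013}]'
python3 -m jog '[{"offset":[0,0,0],"turn":0},{"offset":[0,0,0],"turn":0},{"offset":[0,0,0],"turn":0},{"offset":[0,0,0],"turn":0},{"offset":[0,0,0],"turn":0},{"offset":[0,0,0],"turn":0}]' 5 35
python3 -c "
from h import *
print(robot.get_state()['tcp_pos'])"
python3 -m jog '[{"offset":[0,0,-0.008],"turn":0},{"offset":[0,0,-0.025],"turn":0},{"offset":[0,0,-0.05],"turn":0},{"offset":[0,0,-0.08],"turn":0},{"offset":[0,0,-0.105],"turn":0},{"offset":[0,0,-0.125],"turn":0},{"offset":[0,0,-0.132],"turn":0},{"offset":[0,0,-0.132],"turn":0}]'
python3 -c "
from h import *
vision.capture('side');go(470.8,467,110,50);print(robot.get_state()['tcp_pos'])"
```

```text
t: 53.65
tcp_pos: [542.1, 384.2, 77.7]
ee_rot: [180.0, -0.0, 50.1]
ft_force: [1.1, 0.0, 0.1]
gripper_width: 0.598
t: 54.4
tcp_pos: [542.1, 384.2, 77.8]
ee_rot: [180.0, -0.0, 50.1]
ft_force: [0.3, 1.2, 2.4]
gripper_width: 0.199
[542.09268727 384.228988    77.80975574]
t: 55.4
tcp_pos: [542.1, 384.1, 210.1]
ee_rot: [180.0, -0.0, 50.1]
ft_force: [-1.1, -0.2, -1.3]
gripper_width: 0.198
t 55.45 offset [ 0.0181 -0.1077  0.0992] turn 0.0014
[541.75878459 383.99264486 209.19908906]
```

```bash
python3 -m jog '[{"offset":[0.002,-0.012,0],"turn":0},{"offset":[0.006,-0.035,0],"turn":0},{"offset":[0.0103,-0.062,0],"turn":0},{"offset":[0.0145,-0.088,0],"turn":0},{"offset":[0.0173,-0.103,0],"turn":0},{"offset":[0.0181,-0.1077,0],"turn":0},{"offset":[0.0181,-0.1077,0.01],"turn":0},{"offset":[0.0181,-0.1077,0.03],"turn":0}]'
python3 -m jog '[{"offset":[0,0,0.02],"turn":0},{"offset":[0,0,0.045],"turn":0},{"offset":[0,0,0.063],"turn":0},{"offset":[0,0,0.07],"turn":0},{"offset":[0,0,0.07],"turn":0},{"offset":[0,0,0.07],"turn":0}]'
python3 - <<'E'
from h import *
crop(vision.capture("side"),180,100,140,150,4,"j3.png")
crop(vision.capture("scene"),180,100,120,130,4,"j4.png")
go(470.8,467,75.2,50);print(robot.get_state()['tcp_pos'])
E
```

```text
t: 56.45
tcp_pos: [472.5, 466.1, 179.5]
ee_rot: [179.9, -0.1, 50.0]
ft_force: [-0.4, 0.1, -1.1]
gripper_width: 0.2
t: 57.2
tcp_pos: [471.5, 467.5, 110.7]
ee_rot: [180.0, -0.1, 50.1]
ft_force: [0.2, -0.3, 0.0]
gripper_width: 0.198
t 57.3 offset [-0.0008 -0.0001  0.0354] turn 0.0016
[471.37996386 467.55025958 110.63220481]
```

View pics/j3.png

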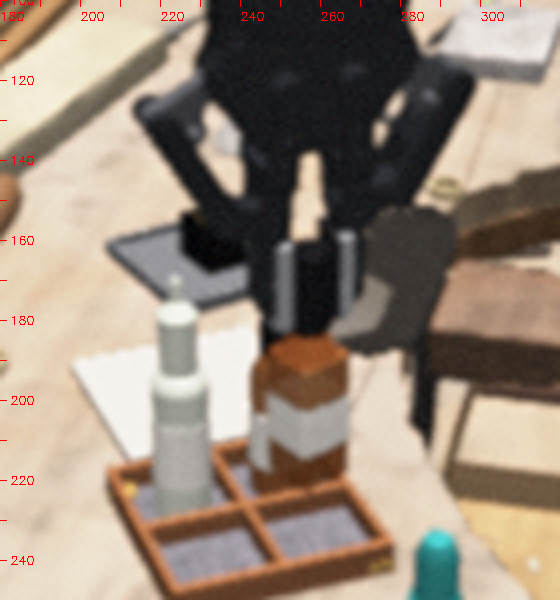

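View pics/j4.png

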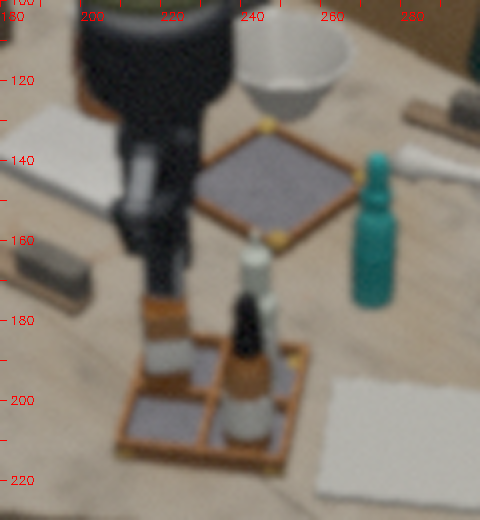

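```bash
python3 -m jog '[{"offset":[-0.0008,0,0.01],"turn":0},{"offset":[-0.0008,0,0.022],"turn":0},{"offset":[-0.0008,0,0.031],"turn":0},{"offset":[-0.0008,0,0.0345],"turn":0},{"offset":[-0.0008,0,0.0357],"turn":0},{"offset":[-0.0008,0,0.0357],"turn":0},{"offset":[-0.0008,0,0.0357],"turn":0}]'
python3 - <<'E'
from h import *
crop(vision.capture("side"),180,100,140,150,4,"j5.png")
s=robot.get_state();print(s['tcp_pos'],s["ft_force"])
E
```

```text
t: 58.18
tcp_pos: [470.3, 466.3, 74.8]
ee_rot: [-180.0, 0.0, 50.1]
ft_force: [-3.3, -2.7, 7.7]
gripper_width: 0.199
[470.33931772 466.32506289  74.78562357] [-2.37539964 -3.78828522  8.73756469]
```

View pics/j5.png

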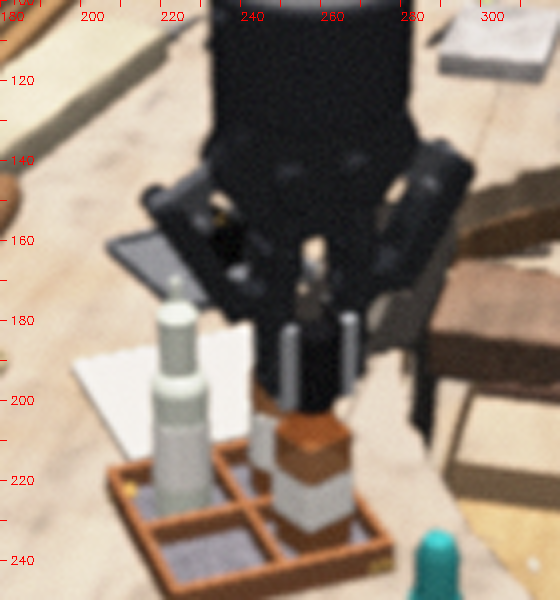

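```bash
python3 -m jog '[{"offset":[0,0,-0.0005],"turn":0},{"offset":[0,0,-0.0005],"turn":0},{"offset":[0,0,-0.0005],"turn":0},{"offset":[0,0,-0.0005],"turn":0},{"offset":[0,0,-0.0005],"turn":0}]' 60
python3 -m jog '[{"offset":[0,0,-0.01],"turn":0},{"offset":[0,0,-0.035],"turn":0},{"offset":[0,0,-0.07],"turn":0},{"offset":[0,0,-0.105],"turn":0},{"offset":[0.0,0.02,-0.14],"turn":0},{"offset":[0,0.04,-0.16],"turn":0},{"offset":[0,0.055,-0.17],"turn":0},{"offset":[0,0.06,-0.17],"turn":0}]'
python3 - <<'E'
from h import *
crop(vision.capture("side"),180,120,120,130,4,"k1.png")
crop(vision.capture("scene"),190,130,180,130,4,"k2.png")
im=vision.capture("wrist");cv2.imwrite("pics/k3.png",cv2.resize(im[:,:,::-1],(800,600)))
s=robot.get_state();print(s['t'],s['tcp_pos'])
E
```

```text
t: 58.85
tcp_pos: [470.4, 466.5, 74.3]
ee_rot: [-180.0, 0.0, 50.1]
ft_force: [-0.4, -0.5, -0.4]
gripper_width: 0.597
t: 59.85
tcp_pos: [517.6, 427.2, 245.0]
ee_rot: [180.0, -0.1, 50.0]
ft_force: [-0.5, -0.4, -0.5]
gripper_width: 0.599
60.0 [515.73365493 428.10541748 242.95028921]
```

View pics/k1.png

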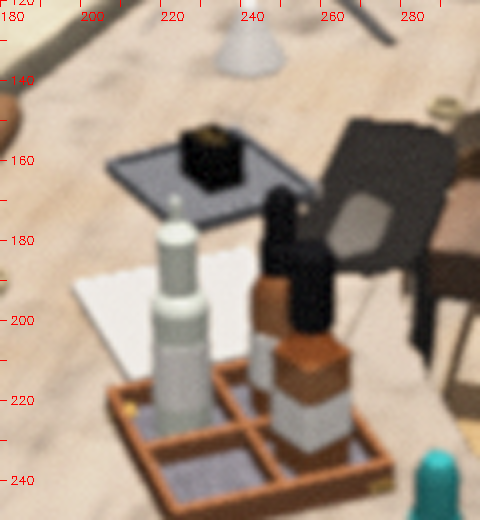

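View pics/k2.png

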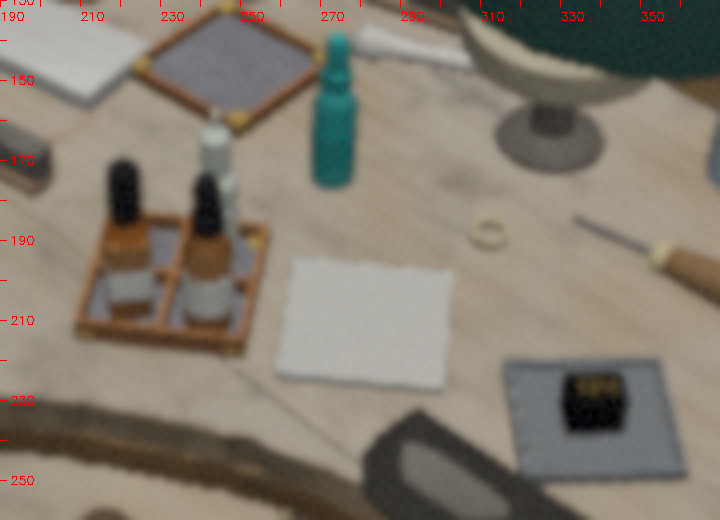

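View pics/k3.png

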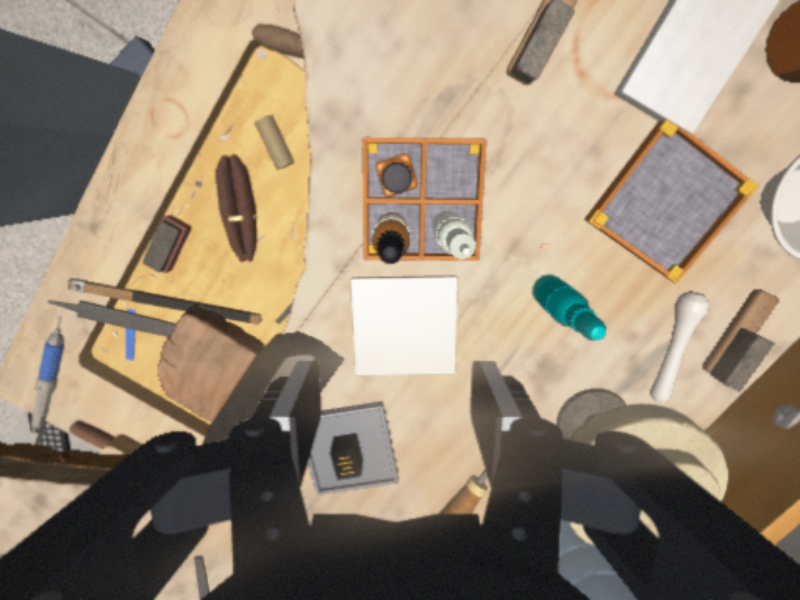

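All three bottles stand upright in their original cells. The stone is flat in the tray, the tile is empty and the gripper is clear of everything. Handing in.

```bash
python3 -m jog '[{"offset":[0,0,0],"turn":0},{"offset":[0,0,0],"turn":0},{"offset":[0,0,0],"turn":0}]'
python3 -c "
from station import robot
print(robot.get_state()['joint_vel'].round(2)); print(robot.finish_job())"
```

```text
t: 60.38
tcp_pos: [516.1, 428.3, 244.2]
ee_rot: [-180.0, 0.0, 50.1]
ft_force: [0.2, 0.4, -0.2]
gripper_width: 0.603
[ 0.12 -0.1   0.24 -0.08 -0.01  0.07  0.02]
the job is handed in; nothing more can be done
None
```

The job is done and handed in at about 60 s of the 128 s allowed. I stood the square, nozzle and dropper bottles on the white tile, then set the touchstone in the middle of the drip tray. The bottles went back in the order dropper, nozzle, square, each to the cell it came from.

- **Final check:** the last side, scene and wrist pictures show all three bottles upright in their own cells. The stone lies flat in the tray with its streaks up. The tile is empty, the turquoise look-alikes are untouched, and the gripper is clear and still.
- **Square bottle drop:** it was let go about 2–3 mm above the tile the first time, because I took the height before the arm had settled. It stayed upright.
- **Square bottle seating:** it met its cell with about 9 N at the expected height.
- **Cameras:** the wrist camera's positions were about 3 mm off where the gripper actually held things. The larger differences showed between cameras on the tray, and the slack in the cells and tray absorbed all of it.
- **Lamp:** I never measured how far the green lamp is from the arm. I only bounded its position from the pictures and estimated that the forearm cleared it. No contact showed in the forces I read at the wrist.

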